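# Nip up the drying fan's foot nut with the adjustable wrench

### The job

The nut on the drying fan's sloping foot has worked loose: set the adjustable wrench flat down on it with the handle pointing up the slope and, with the wrench sitting there, roll the worm until the jaws just fit. Only then, turning the nut only with the wrench, tighten it clockwise until its pointer faces the raised rib. Let go and leave the wrench sitting snug on the nut, handle still uphill, with the clay frogs, fish and pot standing where they were.

Things in the scene. Friction and masses are not known exactly. Their poses are not given: they have to be found in the camera images.
- fan: Cream metal fan, fixed. Origin: table point straight below the nut; x level, pointing uphill, z up. Its foot's flat face, 200 wide (y), 300 long, leans 25 degrees and rises along +x: normal (-0.423,0,0.906). The nut axis meets the face 57.9 mm above the table, 85 up-slope of its low edge. At -y: side foot 22 high (y -85 to -285) and fan head (y -140 to -310, x -60 to 60, 260 high).
- nut_seat (a point): Nut: steel hexagon 30 mm across flats, top 24 above the foot's face (plus 6 mm stud end), on a flange 46 wide, 4 thick, with a pointer. Point: on the nut axis at the flange's top, where the wrench head rests. z = outward normal of the face, -x = along the pointer. Two flats look along +x and -x, the others at 60 degree steps.
- nut: The nut with its flange and pointer, turning on the foot; origin on the nut axis on the foot's face, axes as nut_seat. The pointer starts 0.65 to 1.1 rad anticlockwise of the rib, seen from above the face, so the nut must turn clockwise by that much. Stiff (0.2 N m), stays where left.
- pointer (a point): Tip of the nut's pointer, 50 mm from the nut axis, turning with it; a bar 6 wide and 4 high on the face.
- mark (a point): Raised steel rib on the foot, 16 x 6 x 4 mm, 64 mm from the nut axis straight down the slope; point at its centre, on the face.
- wrench: Loose steel adjustable wrench, 0.5 kg, flat on the table. Origin: mouth centre for a 30 mm nut, on the underside; x along the handle, z up. Mouth open to -x, jaws reach to x -24 mm, throat at x 20.5; fixed jaw face at y 15.2. Head 20 thick, to x 89, y -43 to 39; handle x 85-252, 26 wide, z 1-16. Balances near x 91. Seated, the nut centre is 0-5 mm from the origin.
- handle (a point): Middle of the wrench's handle, wrench x 135, z 8.5 mm: place to grip across its 26 mm width.
- jaw (a joint): Sliding jaw of the wrench, at its -y side, in m: opening between jaw faces = 42.2 mm minus this; starts 0.003 to 0.008. 0.0122 is tight on the 30 mm nut. Driven by the worm, 2 mm per rad, and stays put otherwise.
- worm: Worm: knurled roller, radius 12, 22 long, axis along wrench y, centre at wrench (50,1.5,17) mm; stands 9 above the head. A fingertip pressed on its top with some 5-15 N and dragged towards the mouth (wrench -x) rolls it by friction (2-3 N) and closes the jaw; dragged back opens it. Once the jaws are tight the finger slips.
- worm_top (a point): Top of the worm, midway along it, wrench (50, 1.5, 29) mm; fixed on the wrench, axes as the wrench.
- frog_a: Clay frog figurine, 55 mm wide and tall, loose, beside the wrench handle; origin under it.
- frog_b: Second such frog, at the other side of the handle.
- fish: Terracotta fish figurine on a foot 50 x 40 mm; 90 long, 70 tall, loose; origin under its foot.
- pot: Lidded orange clay pot, 88 mm across, 102 tall, loose; origin under it.

How it is judged:
By the outcome, as a careful person would: the job done as asked, in the order asked, and still so for the second after the job is handed in, with the robot touching nothing.
It also fails if it takes over 72 s, if anything falls off the work surface, if the arm or the gripper's body presses on something with over 40 N, if the wrist force passes 120 N, or if a joint passes its speed limit or range.

### The arm

A 6-joint arm with a two-finger parallel gripper is mounted at the origin on the work surface. World frame = base frame: x ahead of the robot, y to its left, z up, the work surface at z = 0. Lengths are in m, angles in degrees, forces in N, time in s.
With the tool pointing down it reaches from about 0.375 to 0.9 m from the base axis. Payload 3.1 kg.
Tool frame: the origin (TCP) lies between the finger pads; the fingertips stand 22 mm ahead of it and the grasp point (between the pads) lies 3 mm ahead of it; z points along the fingers, y is the line along which they close (so a half turn about z gives the same grasp; the last joint's range is limited). The gripper opens to 87 mm and grips with 3 to 60 N. Pads are 19 mm wide; open, the fingers measure 117 mm over their backs; the gripper's body (75 mm by 190 mm) begins 51 mm behind the grasp point.
Start: joints at [60.189, 30.224, 82.088, -0, 67.689, -10.227], TCP at [0.209, 0.589, 0.215] pointing down, gripper open.
Joint ranges: [-176.69, 176.69], [-43.24, 126.21], [12.49, 139.97], [-82, 262], [0, 151.66], [-163.58, 163.58]. Speed limits (degrees/s): [159.86, 159.86, 180, 180, 180, 180].

### API

Orientations are given as a 3x3 rotation matrix whose columns are the frame's x, y, z axes.
In Python, from rig import bot, capture, search_frame, outline_of, spot_point gives the robot as it stands.
- The arm moves only by the tool jog_arm, never from a script. Its argument "rows" is text: rows parted by semicolons, each of 7 numbers parted by spaces: the opening, from 0 (shut) to 1 (fully open), then the shift along the tool's x, y, z as a fraction of full scale, then the turn, a rotation vector about the tool's x, y, z as a fraction of full scale. A call has 1 to 20 rows; each row is the pose to reach, as a shift and turn from the pose commanded when the call began, along the tool's axes at that moment; what a row does not reach only later rows make up. Full scale, the value 1, is 0.5 m for a shift and pi/4 rad for a turn. A row lasts 1/12 s, in which the tool goes at most 41.7 mm and 7.16 degrees, less where a joint would pass 70% of its speed; a pose out of reach is approached as far as the arm can. A call with a number of a shift or a turn outside -1 to 1 is refused whole. A call with a gripper value outside its range is refused whole. The fingers move at their own pace and stop on an object; the grip force is fixed at half the most. Time passes only in rows, so rows that repeat a pose let the fingers close. It gives the time, the measured TCP pose, the force, the opening and the grip force at its end, in the units of the state.
- bot.read_state(): the state, without advancing time (a new reading comes with each control period).
- capture(name): name is "side" or "top" or "wrist"; returns a dict with "pixels" (384x512x3 uint8, red, green, blue), "fx", "fy", "cx", "cy" (pixels), "distortion" ([k1, k2, p1, p2, k3] as OpenCV has them; the pictures are not rectified), "R" (3x3) and "t" (3): a world point X has camera coordinates R X + t; the wrist camera has in their place "mount" (4x4, takes a point from camera to tool coordinates, whose origin is the TCP and whose axes are the flange's). Camera axes: x right, y down, z forward; pixel columns grow to the right and rows downward; lengths in m; the calibration is good to about 2 mm. A picture is of the moment at which its call begins: read the wrist's pose just before it. There is no depth.
- bot.hand_in(): hands the job in; it is judged then, once.
Trained networks look in a picture, given as the dict that the camera call returned (one of the last four; its "shot" number tells which), for a name from the list of things; names that differ only in an ending like _2 or _b are one class to them, and where a whole thing is asked for, a point or a joint stands for the part that bears it (a point fixed in the world has none). Each returns a list of dicts, best first, with "conf" (0 to 1); they miss things now and then, are a little off and sometimes report something else, mostly with a low value. They report only what shows in the picture. A call takes as long as a camera call.
- search_frame(label, picture): "point" ([x, y, z] in m, in world coordinates, good to about 4 mm: the middle of the surface that is visible of it).
- outline_of(label, picture): "region" (384x512 bool, what is visible of it).
- spot_point(label, picture): "point" ([x, y, z] in m, in world coordinates, good to about 4 mm: a listed point, or the origin of a listed thing).
The state is a dict: "time_s": time; "joint_positions": joint angles; "qvel": joint speeds; "tau": joint torques, N m; "position": TCP position; "tcp_rot": TCP orientation; "force": force on the tool from outside, world axes, zero at the start; "moment": the same for the moment, N m; "opening": opening from 0.0 (shut) to 1.0 (fully open); "grasp_force": force on a finger pad.
Only numpy, scipy, OpenCV 4.12 (cv2) and the standard library are available. Lean on these libraries where they do the work, as an engineer would, in place of code of your own. Each camera call takes 0.05 s, during which the arm holds its last target. There are 200 camera calls.

## Working session

There is one attempt and no reset: what is moved stays moved. The work goes in short steps, Python scripts to look and compute and a tool call to move; the robot and the scene stay as the last step left them, time stands still between calls to the robot, and variables do not carry over. Pictures are saved under pics/ and viewed, at most 10 in all, crops included, and the job is handed in when it is done.

Besides the shell and the picture viewer there is one more tool, called after "Call:" in YAML: its name, and indented under it one key for each argument. jog_arm: Moves the arm, as the interface text tells. Its arguments: {"type":"object","properties":{"rows":{"type":"string"}},"required":["rows"]}

```bash
ls; mkdir -p pics; python3 - <<'E'
from rig import *
import cv2,numpy as np
s=bot.read_state();print({k:np.round(v,3).tolist() for k,v in s.items()})
for c in ["top","side"]:
    p=capture(c);cv2.imwrite(f"pics/{c}0.png",p["pixels"][:,:,::-1])
    for l in ["fan","nut_seat","pointer","mark","wrench","handle","worm_top","frog_a","fish","pot"]:
        print(c,l,[(np.round(d["point"],3).tolist(),round(d["conf"],2)) for d in spot_point(l,p)[:3]])
E
```

```text
pics
{'time_s': 0.0, 'joint_positions': [60.19, 30.277, 82.157, -0.001, 67.688, -10.228], 'qvel': [0.014, 0.015, -0.025, 0.047, 0.022, -0.025], 'tau': [-0.002, -44.005, -17.659, 0.063, 0.058, -0.0], 'position': [0.209, 0.588, 0.214], 'tcp_rot': [[-0.942, 0.335, -0.001], [0.335, 0.942, -0.002], [0.0, -0.002, -1.0]], 'force': [0.095, -0.443, -0.159], 'moment': [-0.013, 0.011, -0.067], 'grasp_force': 0.0, 'opening': 0.999}
top fan [([0.606, 0.113, 0.001], 0.59)]
top nut_seat [([0.606, 0.113, 0.062], 0.58)]
top pointer [([0.616, 0.161, 0.046], 0.53), ([0.472, -0.26, 0.022], 0.17)]
top mark [([0.653, 0.149, 0.032], 0.71), ([0.476, -0.26, 0.018], 0.56)]
top wrench [([0.428, -0.285, 0.003], 0.64)]
top handle [([0.553, -0.229, 0.005], 0.57)]
top worm_top [([0.475, -0.26, 0.03], 0.75), ([0.617, 0.162, 0.047], 0.74), ([0.481, -0.154, 0.003], 0.67)]
top frog_a [([0.578, -0.344, -0.001], 0.72), ([0.482, -0.154, -0.003], 0.59)]
top fish [([0.361, -0.019, -0.004], 0.85)]
top pot [([0.43, -0.282, -0.0], 0.6), ([0.77, -0.176, 0.001], 0.58), ([0.486, -0.15, 0.002], 0.35)]
side fan [([0.607, 0.113, -0.002], 0.7)]
side nut_seat [([0.604, 0.116, 0.06], 0.49)]
side pointer [([0.428, -0.281, -0.0], 0.66)]
side mark [([0.474, -0.266, 0.03], 0.69), ([0.651, 0.142, 0.031], 0.67)]
side wrench [([0.43, -0.279, 0.003], 0.62)]
side handle [([0.549, -0.23, 0.008], 0.65)]
side worm_top [([0.474, -0.264, 0.029], 0.9)]
side frog_a [([0.487, -0.154, -0.004], 0.8), ([0.576, -0.338, 0.003], 0.78)]
side fish [([0.364, -0.02, 0.0], 0.64)]
side pot [([0.772, -0.176, -0.001], 0.89)]
```

View pics/top0.png

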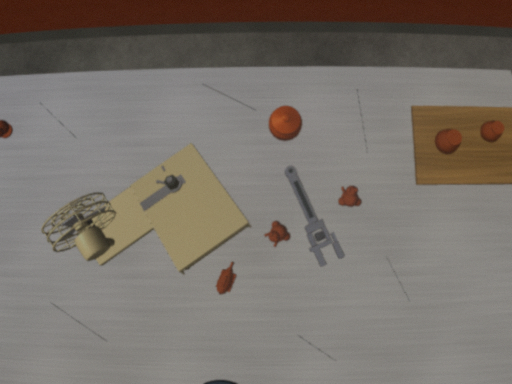

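View pics/side0.png

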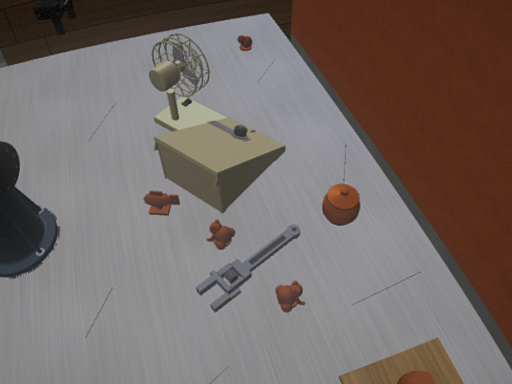

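```bash
cat > h.py <<'E'
from rig import *
import cv2,numpy as np
from scipy.spatial.transform import Rotation as Ro
np.set_printoptions(precision=4,suppress=True)
def yawdown(a):  # tool down with x axis at yaw a (deg)
    a=np.radians(a);x=np.array([np.cos(a),np.sin(a),0]);z=np.array([0,0,-1.]);return np.c_[x,np.cross(z,x),z]
def row(p,R,s=None):
    s=s or bot.read_state();R0=np.array(s["tcp_rot"])
    return np.r_[R0.T@(np.array(p)-s["position"])/.5, Ro.from_matrix(R0.T@R).as_rotvec()/(np.pi/4)]
def wcam():
    s=bot.read_state();p=capture("wrist");M=np.array(p["mount"]);R0=np.array(s["tcp_rot"])
    Rc=R0@M[:3,:3];c=np.array(s["position"])+R0@M[:3,3];p["R"]=Rc.T;p["t"]=-Rc.T@c;return p
def proj(p,X):
    return cv2.projectPoints(np.array(X,float).reshape(-1,1,3),cv2.Rodrigues(np.array(p["R"]))[0],np.array(p["t"]),K(p),np.array(p["distortion"]))[0][:,0]
def K(p): return np.array([[p["fx"],0,p["cx"]],[0,p["fy"],p["cy"]],[0,0,1.]])
def ray(p,uv,n,d): # pixels -> plane n.X=d
    q=cv2.undistortPoints(np.array(uv,float).reshape(-1,1,2),K(p),np.array(p["distortion"]))[:,0]
    R=np.array(p["R"]);c=-R.T@np.array(p["t"]);v=np.c_[q,np.ones(len(q))]@R
    return c+v*((d-c@n)/(v@n))[:,None]
def spots(p,ls):
    for l in ls: print(l,[(np.round(d["point"],4).tolist(),round(d["conf"],2)) for d in spot_point(l,p)[:3]])
E
python3 - <<'E'
from h import *
p=wcam();print(p["mount"])
print(row([0.30,0.20,0.40],yawdown(203.3)))
E
```

```text
[[-0.0007 -0.9563 -0.2922  0.0802]
 [ 1.     -0.0007 -0.0001 -0.0007]
 [-0.0001 -0.2922  0.9563 -0.169 ]
 [ 0.      0.      0.      1.    ]]
[-0.4313 -0.672  -0.3699 -0.     -0.     -0.9529]
```

Call:
jog_arm:
  rows: "1 0 0 -0.37 0 0 0;1 0 0 -0.37 0 0 0;1 0 0 -0.37 0 0 0;1 -0.55 -0.653 -0.37 0 0 -0.953;1 -0.55 -0.653 -0.37 0 0 -0.953;1 -0.55 -0.653 -0.37 0 0 -0.953;1 -0.55 -0.653 -0.37 0 0 -0.953;1 -0.55 -0.653 -0.37 0 0 -0.953;1 -0.55 -0.653 -0.37 0 0 -0.953;1 -0.55 -0.653 -0.37 0 0 -0.953;1 -0.55 -0.653 -0.37 0 0 -0.953;1 -0.55 -0.653 -0.37 0 0 -0.953;1 -0.55 -0.653 -0.37 0 0 -0.953;1 -0.55 -0.653 -0.37 0 0 -0.953"

```text
time_s: 2.32
position: [0.3598, 0.1862, 0.4009]
tcp_rot: [[-0.919, -0.394, 0.002], [-0.394, 0.919, -0.001], [-0.001, -0.002, -1.0]]
force: [0.8, 0.5, -0.8]
opening: 1.0
grasp_force: 0.0
```

```bash
python3 - <<'E'
from h import *
s=bot.read_state();print(s["time_s"],s["position"],s["joint_positions"])
p=wcam();spots(p,["nut_seat","pointer","mark","fan","fish"])
cv2.imwrite("pics/w1.png",p["pixels"][:,:,::-1])
print(row([0.545,-0.232,0.22],yawdown(203.3)))
E
```

```text
2.3167 [0.3598 0.1862 0.4009] [  11.5218    0.8876   94.1852   -0.0746   84.8275 -101.6739]
nut_seat []
pointer [([0.6198, 0.163, 0.0467], 0.59)]
mark [([0.6525, 0.1449, 0.0328], 0.96)]
fan [([0.6069, 0.1124, 0.0021], 0.83)]
fish [([0.3566, -0.0187, 0.0022], 0.66)]
[-0.0081 -0.9225  0.3591  0.0009 -0.0006  0.0012]
```

Call:
jog_arm:
  rows: "0.6 0 -0.92 0.2 0 0 0;0.6 0 -0.92 0.2 0 0 0;0.6 0 -0.92 0.2 0 0 0;0.6 0 -0.92 0.2 0 0 0;0.6 0 -0.92 0.2 0 0 0;0.6 0 -0.92 0.2 0 0 0;0.6 0 -0.92 0.2 0 0 0;0.6 0 -0.92 0.35 0 0 0;0.6 0 -0.92 0.35 0 0 0;0.6 0 -0.92 0.35 0 0 0;0.6 0 -0.92 0.35 0 0 0;0.6 0 -0.92 0.35 0 0 0;0.6 0 -0.92 0.35 0 0 0;0.6 0 -0.92 0.35 0 0 0"

```text
time_s: 3.78
position: [0.5412, -0.2326, 0.222]
tcp_rot: [[-0.918, -0.396, -0.004], [-0.396, 0.918, 0.004], [0.003, 0.005, -1.0]]
force: [-0.6, 0.1, 0.5]
opening: 0.597
grasp_force: 0.0
```

```bash
python3 - <<'E'
from h import *
s=bot.read_state();print(s["time_s"],s["position"],s["joint_positions"])
p=wcam();spots(p,["wrench","handle","worm_top","frog_a"])
cv2.imwrite("pics/w2.png",p["pixels"][:,:,::-1])
m=outline_of("wrench",p)[0]["region"];cv2.imwrite("pics/m2.png",m*255)
ys,xs=np.nonzero(m);print(xs.min(),xs.max(),ys.min(),ys.max())
E
```

```text
3.7833 [ 0.5412 -0.2326  0.222 ] [ -34.1362   27.1226   86.7077    0.0275   66.4967 -147.4617]
wrench [([0.4345, -0.2842, 0.001], 0.61)]
handle [([0.5561, -0.2269, 0.0086], 0.59)]
worm_top [([0.4747, -0.2638, 0.0272], 0.62)]
frog_a [([0.4818, -0.1529, -0.0008], 0.98), ([0.5758, -0.3463, -0.0008], 0.63)]
213 288 11 262[ WARN:0@0.988] global loadsave.cpp:1063 imwrite_ Unsupported depth image for selected encoder is fallbacked to CV_8U.
```

View pics/w2.png

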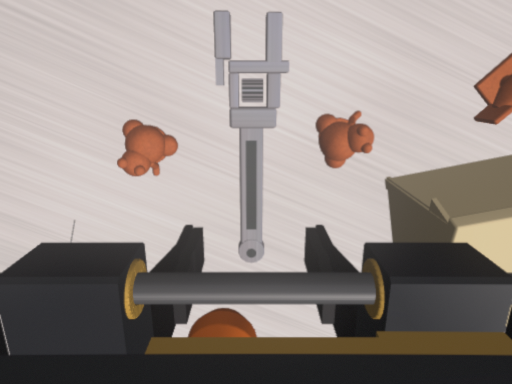

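```bash
python3 - <<'E'
from h import *
from scipy.optimize import least_squares
p=wcam();g=p["pixels"].astype(int).sum(2)
m=outline_of("wrench",p)[0]["region"]
n=np.array([0,0,1.])
pts=[]
for v in range(140,236,8):
    xs=np.nonzero(m[v])[0];xs=xs[(xs>225)&(xs<280)];pts.append((v,xs.min(),xs.max()+1))
print(pts)
mid=ray(p,[((a+b)/2-.5,v) for v,a,b in pts],n,.016)[:,:2]
L=ray(p,[(a-.5,v) for v,a,b in pts],n,.016);R=ray(p,[(b-.5,v) for v,a,b in pts],n,.016)
print("width",np.linalg.norm(L-R,axis=1).mean())
c=mid.mean(0);d=np.linalg.svd(mid-c)[2][0];d*=np.sign(d[0]);print(c,d,np.degrees(np.arctan2(d[1],d[0])))
# end of handle x=252 and jaw tips x=-24
xs=np.nonzero(m.any(1))[0]; e=ray(p,[(251,xs.max()+.5)],n,.010)[0,:2];j=ray(p,[(274,xs.min()-.5)],n,.02)[0,:2]
w=lambda q:((q-c)@d)
print("end-jaw",w(e)-w(j)); 
for nm,o in(("end",w(e)-.252),("jaw",w(j)+.024)): print(nm,"origin",c+o*d)
f=ray(p,[(267,35),(230,35),(230.5,75)],n,.02)[:,:2];y=(f-c)@np.array([-d[1],d[0]]);print("jaw y",y)
o=c+(w(e)-.252+w(j)+.024)/2*d
for a in (.12,.135): print(a,o+a*d)
E
```

```text
[(140, np.int64(240), np.int64(264)), (148, np.int64(239), np.int64(263)), (156, np.int64(240), np.int64(263)), (164, np.int64(240), np.int64(263)), (172, np.int64(240), np.int64(263)), (180, np.int64(240), np.int64(263)), (188, np.int64(240), np.int64(262)), (196, np.int64(240), np.int64(263)), (204, np.int64(240), np.int64(263)), (212, np.int64(240), np.int64(263)), (220, np.int64(240), np.int64(264)), (228, np.int64(240), np.int64(263))]
width 0.026566442102906308
[ 0.5733 -0.2231] [0.9183 0.3959] 23.32171187615804
end-jaw 0.2803241503652728
end origin [ 0.4329 -0.2836]
jaw origin [ 0.429  -0.2853]
jaw y [ 0.0163 -0.0207 -0.021 ]
0.12 [ 0.5411 -0.237 ]
0.135 [ 0.5549 -0.231 ]
```

Call:
jog_arm:
  rows: "0.6 0.028 -0.008 0.2 0 0 0;0.6 0.028 -0.008 0.2 0 0 0;0.6 0.028 -0.008 0.2 0 0 0;0.6 0.028 -0.008 0.3 0 0 0;0.6 0.028 -0.008 0.36 0 0 0;0.6 0.028 -0.008 0.394 0 0 0;0.6 0.028 -0.008 0.394 0 0 0;0.6 0.028 -0.008 0.394 0 0 0;0 0.028 -0.008 0.394 0 0 0;0 0.028 -0.008 0.394 0 0 0;0 0.028 -0.008 0.394 0 0 0;0 0.028 -0.008 0.394 0 0 0;0 0.028 -0.008 0.394 0 0 0;0 0.028 -0.008 0.394 0 0 0"

```text
time_s: 5.35
position: [0.5301, -0.2428, 0.0287]
tcp_rot: [[-0.918, -0.396, 0.001], [-0.396, 0.918, -0.001], [-0.001, -0.001, -1.0]]
force: [-0.1, -0.1, -0.3]
opening: 0.233
grasp_force: 0.0
```

```bash
python3 - <<'E'
from h import *
s=bot.read_state();print({k:np.round(s[k],4) for k in("time_s","position","opening","grasp_force","force")})
p=wcam();cv2.imwrite("pics/w3.png",p["pixels"][:,:,::-1])
p=capture("side");cv2.imwrite("pics/s3.png",cv2.resize(p["pixels"][180:330,170:340,::-1],None,fx=4,fy=4)[:600,:680])
im=np.vstack([cv2.imread("pics/w3.png"),np.zeros((0,512,3),np.uint8)]);cv2.imwrite("pics/c3.png",np.hstack([cv2.resize(cv2.imread("pics/w3.png"),(400,300)),cv2.resize(cv2.imread("pics/s3.png"),(400,300))]))
E
```

```text
{'time_s': np.float64(5.35), 'position': array([ 0.5301, -0.2428,  0.0287]), 'opening': np.float64(0.2334), 'grasp_force': np.float64(0.0), 'force': array([-0.0748, -0.0767, -0.2664])}
```

View pics/c3.png

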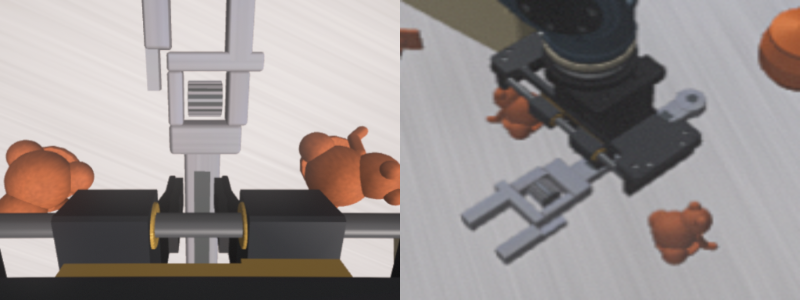

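Call:
jog_arm:
  rows: "0 0 0 0 0 0 0;0 0 0 0 0 0 0;0 0 0 0 0 0 0;0 0 0 0 0 0 0;0 0 0 0 0 0 0;0 0 0 0 0 0 0"

```text
time_s: 5.95
position: [0.5297, -0.2426, 0.028]
tcp_rot: [[-0.918, -0.396, -0.0], [-0.396, 0.918, 0.0], [0.0, 0.0, -1.0]]
force: [0.3, -0.9, 0.8]
opening: 0.005
grasp_force: 0.0
```

```bash
python3 - <<'E'
from h import *
p=wcam();a=p["pixels"][:,:,::-1]
cv2.imwrite("pics/c4.png",cv2.resize(a[150:384,100:412],None,fx=2.5,fy=2.5))
spots(p,["wrench","worm_top","frog_a"])
E
```

```text
wrench []
worm_top [([0.4777, -0.2597, 0.0316], 0.64)]
frog_a [([0.5771, -0.3434, -0.0015], 0.74), ([0.4855, -0.153, -0.0039], 0.63)]
```

View pics/c4.png

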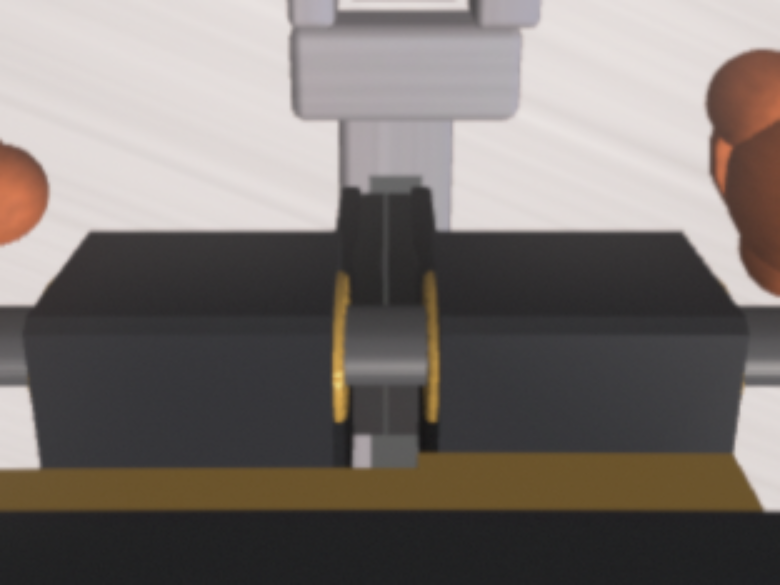

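```bash
python3 - <<'E'
from h import *
s=bot.read_state();R=np.array(s["tcp_rot"]);P=np.array(s["position"])
p=wcam()
for z in(0,.01,.016,.022,.028): print(z,proj(p,[P+R@[x,y,z] for x,y in((.0095,0),(.0095,.015),(.0095,-.015),(-.0095,0))]).round(1).tolist())
# head rear edge x=.089 z=.02, handle edges
d=np.array([.9183,.3959,0]);l=np.array([-d[1],d[0],0]);o=np.array([.431,-.2845,0])
for x,y,z in((.089,0,.02),(.1,.013,.016),(.1,-.013,.016),(.089,.013,.016)): print(x,y,z,proj(p,[o+x*d+y*l+[0,0,z]]).round(1))
print(row([0.530,-0.242,0.06],yawdown(203.3)))
E
```

```text
0 [[255.1, 222.4], [283.6, 222.4], [226.7, 222.4], [255.1, 254.8]]
0.01 [[255.1, 215.4], [282.1, 215.4], [228.1, 215.4], [255.1, 246.4]]
0.016 [[255.1, 211.5], [281.3, 211.5], [228.9, 211.5], [255.1, 241.7]]
0.022 [[255.0, 207.8], [280.5, 207.8], [229.6, 207.9], [255.0, 237.3]]
0.028 [[255.0, 204.4], [279.8, 204.4], [230.2, 204.4], [255.0, 233.2]]
0.089 0 0.02 [[256.3 201.6]]
0.1 0.013 0.016 [[279.3 217.7]]
0.1 -0.013 0.016 [[233.2 217.7]]
0.089 0.013 0.016 [[279.7 199.2]]
[-0.0009  0.001  -0.0639  0.     -0.      0.    ]
```

Call:
jog_arm:
  rows: "0.55 0 0.003 -0.03 0 0 0;0.55 0 0.003 -0.03 0 0 0;0.55 0 0.003 -0.03 0 0 0;0.55 0 0.003 -0.03 0 0 0;0.55 0 0.003 -0.03 0 0 0;0.55 0 0.003 0.004 0 0 0;0.55 0 0.003 0.008 0 0 0;0.55 0 0.003 0.008 0 0 0;0.55 0 0.003 0.008 0 0 0;0.55 0 0.003 0.008 0 0 0"

```text
time_s: 7.03
position: [0.5293, -0.2414, 0.0242]
tcp_rot: [[-0.918, -0.396, 0.0], [-0.396, 0.918, -0.0], [-0.0, -0.0, -1.0]]
force: [0.3, -0.3, 0.5]
opening: 0.543
grasp_force: 0.0
```

Call:
jog_arm:
  rows: "0.55 0 0 0.005 0 0 0;0.55 0 0 0.009 0 0 0;0.55 0 0 0.009 0 0 0"

```text
time_s: 7.28
position: [0.5291, -0.2412, 0.0194]
tcp_rot: [[-0.918, -0.396, -0.0], [-0.396, 0.918, 0.0], [0.0, 0.0, -1.0]]
force: [-0.3, -0.3, -0.9]
opening: 0.551
grasp_force: 0.0
```

Call:
jog_arm:
  rows: "0.55 0 0 0.005 0 0 0;0.55 0 0 0.01 0 0 0;0.55 0 0 0.01 0 0 0"

```text
time_s: 7.53
position: [0.5289, -0.2411, 0.0141]
tcp_rot: [[-0.918, -0.396, -0.001], [-0.396, 0.918, 0.0], [0.0, 0.001, -1.0]]
force: [0.4, 0.7, -0.3]
opening: 0.551
grasp_force: 0.0
```

Call:
jog_arm:
  rows: "0 0 0 0 0 0 0;0 0 0 0 0 0 0;0 0 0 0 0 0 0;0 0 0 0 0 0 0;0 0 0 0 0 0 0;0 0 0 0 0 0 0"

```text
time_s: 8.03
position: [0.5292, -0.2413, 0.0146]
tcp_rot: [[-0.918, -0.396, 0.0], [-0.396, 0.918, -0.0], [-0.0, -0.0, -1.0]]
force: [0.4, -0.7, -0.2]
opening: 0.184
grasp_force: 0.0
```

```bash
python3 - <<'E'
from h import *
s=bot.read_state();print({k:np.round(s[k],4) for k in("time_s","position","opening","grasp_force","force")})
p=wcam();a=p["pixels"][:,:,::-1]
q=capture("side");cv2.imwrite("pics/c5.png",np.hstack([cv2.resize(a[150:384,100:412],(400,300)),cv2.resize(q["pixels"][180:300,190:350,::-1],(400,300),interpolation=cv2.INTER_CUBIC)]))
E
```

```text
{'time_s': np.float64(8.0333), 'position': array([ 0.5292, -0.2413,  0.0146]), 'opening': np.float64(0.1837), 'grasp_force': np.float64(0.0), 'force': array([ 0.4179, -0.7253, -0.1879])}
```

View pics/c5.png

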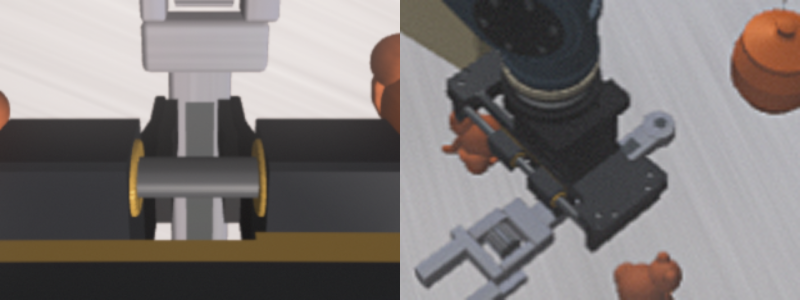

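Call:
jog_arm:
  rows: "0.55 0 0 -0.02 0 0 0;0.55 0 0 -0.02 0 0 0;0.55 0 0 -0.02 0 0 0;0.55 0 0 -0.02 0 0 0;0.55 0 0 -0.02 0 0 0;0.55 0 0 0.01 0 0 0;0.55 0 0 0.016 0 0 0;0.55 0 0 0.016 0 0 0;0.55 0 0 0.016 0 0 0"

```text
time_s: 8.88
position: [0.5289, -0.2411, 0.0063]
tcp_rot: [[-0.918, -0.396, -0.001], [-0.396, 0.918, 0.001], [0.001, 0.001, -1.0]]
force: [-0.8, 0.6, -0.1]
opening: 0.54
grasp_force: 0.0
```

Call:
jog_arm:
  rows: "0.55 0 0 0.006 0 0 0;0.55 0 0 0.006 0 0 0;0.55 0 0 0.006 0 0 0"

```text
time_s: 9.13
position: [0.5292, -0.2413, 0.0037]
tcp_rot: [[-0.918, -0.396, 0.0], [-0.396, 0.918, -0.0], [-0.0, -0.0, -1.0]]
force: [0.3, 0.2, 0.1]
opening: 0.547
grasp_force: 0.0
```

Call:
jog_arm:
  rows: "0 0 0 0 0 0 0;0 0 0 0 0 0 0;0 0 0 0 0 0 0;0 0 0 0 0 0 0;0 0 0 0 0 0 0;0 0 0 0 0 0 0"

```text
time_s: 9.63
position: [0.529, -0.241, 0.0036]
tcp_rot: [[-0.918, -0.395, -0.0], [-0.395, 0.918, 0.0], [0.0, 0.001, -1.0]]
force: [-0.7, 1.0, 1.3]
opening: 0.295
grasp_force: 30.0
```

Call:
jog_arm:
  rows: "0.5 0 0 0 0 0 0;0.5 0 0 0 0 0 0;0.5 0 0 0 0 0 0;0.5 0 0 0.006 0 0 0;0.5 0 0 0.01 0 0 0;0.5 0 0 0.01 0 0 0"

```text
time_s: 10.13
position: [0.5289, -0.2411, -0.002]
tcp_rot: [[-0.918, -0.396, -0.001], [-0.396, 0.918, 0.001], [0.001, 0.001, -1.0]]
force: [0.3, -0.3, 0.4]
opening: 0.494
grasp_force: 0.0
```

Call:
jog_arm:
  rows: "0.5 0 0 0.005 0 0 0;0.5 0 0 0.008 0 0 0;0.5 0 0 0.008 0 0 0"

```text
time_s: 10.38
position: [0.5289, -0.2411, -0.0059]
tcp_rot: [[-0.918, -0.396, -0.001], [-0.396, 0.918, 0.0], [0.0, 0.001, -1.0]]
force: [-0.3, -0.9, 0.1]
opening: 0.497
grasp_force: 0.0
```

Call:
jog_arm:
  rows: "0.5 0 0 0.004 0 0 0;0.5 0 0 0.008 0 0 0;0.5 0 0 0.008 0 0 0"

```text
time_s: 10.63
position: [0.5293, -0.2413, -0.0071]
tcp_rot: [[-0.918, -0.396, 0.0], [-0.396, 0.918, -0.0], [-0.0, -0.001, -1.0]]
force: [-2.4, 1.7, 15.6]
opening: 0.5
grasp_force: 7.9
```

Call:
jog_arm:
  rows: "0.5 0 0 -0.012 0 0 0;0.5 0 0 -0.016 0 0 0;0.5 0 0 -0.016 0 0 0"

```text
time_s: 10.88
position: [0.5297, -0.2416, -0.0009]
tcp_rot: [[-0.918, -0.396, 0.001], [-0.396, 0.918, -0.001], [-0.001, -0.001, -1.0]]
force: [-0.0, 0.6, 0.4]
opening: 0.504
grasp_force: 0.0
```

```bash
python3 - <<'E'
from h import *
s=bot.read_state();print({k:np.round(s[k],4) for k in("time_s","position","opening","grasp_force","force","moment")})
w=wcam();spots(w,["frog_a","worm_top"])
q=capture("side");spots(q,["frog_a"])
t=capture("top")
cv2.imwrite("pics/c6.png",np.hstack([cv2.resize(w["pixels"][:,:,::-1],(400,300)),cv2.resize(q["pixels"][180:315,170:350,::-1],(400,300),interpolation=cv2.INTER_CUBIC)]))
E
```

```text
{'time_s': np.float64(10.8833), 'position': array([ 0.5297, -0.2416, -0.0009]), 'opening': np.float64(0.5038), 'grasp_force': np.float64(0.0), 'force': array([-0.0161,  0.6053,  0.4164]), 'moment': array([ 0.0317,  0.0425, -0.0116])}
frog_a [([0.5753, -0.3485, 0.0007], 0.87), ([0.4818, -0.1509, -0.0004], 0.8), ([0.4781, -0.2595, 0.0267], 0.28)]
worm_top [([0.4739, -0.2636, 0.029], 0.61)]
frog_a [([0.5752, -0.3383, 0.0002], 0.81), ([0.7729, -0.1761, 0.0015], 0.52)]
```

View pics/c6.png

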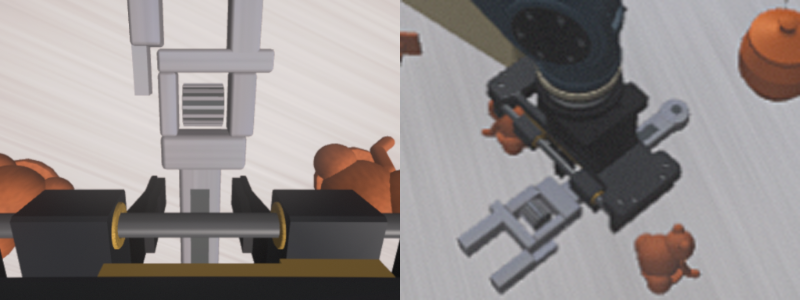

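Call:
jog_arm:
  rows: "0.5 0 0 0.006 0 0 0;0 0 0 0.006 0 0 0;0 0 0 0.006 0 0 0;0 0 0 0.006 0 0 0;0 0 0 0.006 0 0 0;0 0 0 0.006 0 0 0;0 0 0 0.006 0 0 0"

```text
time_s: 11.77
position: [0.5291, -0.2412, -0.0045]
tcp_rot: [[-0.918, -0.395, -0.0], [-0.395, 0.918, 0.0], [0.0, 0.0, -1.0]]
force: [-0.2, 0.7, -1.0]
opening: 0.296
grasp_force: 30.0
```

Call:
jog_arm:
  rows: "0 0 0 -0.02 0 0 0;0 0 0 -0.06 0 0 0;0 0 0 -0.12 0 0 0;0 0 0 -0.19 0 0 0;0 0 0 -0.26 0 0 0;0 0 0 -0.33 0 0 0;0 0 0 -0.4 0 0 0;0 0 0 -0.47 0 0 0;0 0 0 -0.53 0 0 0;0 0 0 -0.56 0 0 0;0 0 0 -0.56 0 0 0.16;0 0 0 -0.56 0 0 0.32;0 0 0 -0.56 0 0 0.48;0 0 0 -0.56 0 0 0.64;0 0 0 -0.56 0 0 0.8;0 0 0 -0.56 0 0 0.9;0 0 0 -0.56 0 0 0.97;0 0 0 -0.56 0 0 1;0 0 0 -0.56 0 0 1"

```text
time_s: 13.35
position: [0.5284, -0.2407, 0.2752]
tcp_rot: [[-0.929, 0.369, -0.001], [0.369, 0.929, 0.001], [0.002, 0.0, -1.0]]
force: [0.1, -0.4, -4.7]
opening: 0.291
grasp_force: 30.0
```

```bash
python3 - <<'E'
from h import *
s=bot.read_state();print({k:np.round(s[k],4) for k in("time_s","position","opening","grasp_force","force","moment","joint_positions")})
w=wcam();spots(w,["wrench","worm_top"])
R=np.array(s["tcp_rot"]);P=np.array(s["position"])
X=lambda x,y,z:P+R@[.1072-x,.0009-y,-.0045-z]
print(proj(w,[X(-.024,.0152,.02),X(.050,.0015,.029),X(.089,0,.02),X(-.024,.039,.02),X(.03,.039,.02)]).round(1).tolist())
cv2.imwrite("pics/w7.png",w["pixels"][:,:,::-1])
E
```

```text
{'time_s': np.float64(13.35), 'position': array([ 0.5284, -0.2407,  0.2752]), 'opening': np.float64(0.2906), 'grasp_force': np.float64(29.9992), 'force': array([ 0.0591, -0.3678, -4.6826]), 'moment': array([-0.0602, -0.0658, -0.0152]), 'joint_positions': array([ -35.5106,   23.1585,   84.3525,   -0.0022,   72.5838, -103.8255])}
wrench []
worm_top [([0.4768, -0.22, 0.3085], 0.66)]
[[215.2, -70.1], [254.0, 142.3], [257.4, 224.6], [147.9, -70.3], [160.7, 89.0]]
```

View pics/w7.png

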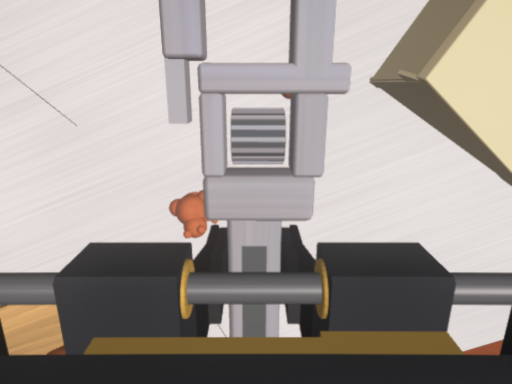

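Call:
jog_arm:
  rows: "0 0.02 0.03 -0.02 0 0 0.14;0 0.05 0.08 -0.04 0 0 0.3;0 0.09 0.15 -0.05 0 0 0.45;0 0.13 0.22 -0.05 0 0 0.6;0 0.16 0.28 -0.05 0 0 0.75;0 0.18 0.32 -0.05 0 0 0.9;0 0.19 0.33 -0.05 0 0 1;0 0.19 0.33 -0.05 0 0 1"

```text
time_s: 14.17
position: [0.5008, -0.0504, 0.3007]
tcp_rot: [[-0.398, 0.917, -0.001], [0.917, 0.398, 0.001], [0.001, -0.001, -1.0]]
force: [0.7, -1.2, -5.2]
opening: 0.296
grasp_force: 30.0
```

```bash
cat >> h.py <<'E'
NUT=np.array([.6066,.1128,.0579]);UP=-144.4
T25=np.radians(25)
def fan(up=None):  # columns: slope-uphill, lateral, normal
    a=np.radians(UP if up is None else up);h=np.array([np.cos(a),np.sin(a),0]);zz=np.array([0,0,1.])
    u=np.cos(T25)*h+np.sin(T25)*zz;n=-np.sin(T25)*h+np.cos(T25)*zz;return np.c_[u,np.cross(n,u),n]
WO=np.array([.1095,-.0011,-.0045]) # wrench origin in tool
def tool(alpha,nx=0,ny=0,h=0,off=(0,0)): # nut at wrench (nx,ny), underside h above flange top; off extra shift in face (uphill,lateral)
    F=fan();a=np.radians(alpha);W=F@np.array([[np.cos(a),-np.sin(a),0],[np.sin(a),np.cos(a),0],[0,0,1]])
    R=np.c_[-W[:,0],W[:,1],-W[:,2]]
    o=NUT+F[:,2]*(.004+h)-W@np.array([nx,ny,0])+F@np.r_[off,0]
    return o-R@WO,R
E
python3 - <<'E'
from h import *
s=bot.read_state();print(s["position"],s["joint_positions"])
p,R=tool(9,0,-.003,.12,(-.03,.09));print(p,row(p,R))
E
```

```text
[ 0.5008 -0.0504  0.3007] [-18.5035  15.0873  92.6866   0.0243  72.2902 -41.9688]
[0.6553 0.0109 0.199 ] [-0.0107  0.3324  0.2034  0.4042 -0.4292  1.505 ]
```

Call:
jog_arm:
  rows: "0 0 0.05 0 0.03 -0.03 0.1;0 0 0.11 0 0.06 -0.06 0.22;0 0 0.17 0.02 0.1 -0.1 0.36;0 0 0.23 0.04 0.14 -0.15 0.5;0 0 0.29 0.05 0.18 -0.19 0.65;0 -0.01 0.33 0.05 0.21 -0.23 0.8;0 -0.01 0.33 0.05 0.21 -0.23 0.8"

```text
time_s: 14.75
position: [0.6609, 0.0089, 0.2722]
tcp_rot: [[0.206, 0.968, -0.141], [0.954, -0.231, -0.19], [-0.216, -0.095, -0.972]]
force: [2.0, 0.5, -4.0]
opening: 0.292
grasp_force: 30.0
```

```bash
python3 - <<'E'
from h import *
s=bot.read_state();print(s["position"],s["joint_positions"])
p,R=tool(9,0,-.003,.12,(-.03,.09));print(p,row(p,R))
E
```

```text
[0.6609 0.0089 0.2722] [ -3.4805  34.6462  65.5499 -11.4282  87.433   10.6069]
[0.6553 0.0109 0.199 ] [ 0.0331  0.0021  0.1432  0.198  -0.2043  0.7012]
```

Call:
jog_arm:
  rows: "0 0.006 0 0.02 0.03 -0.03 0.12;0 0.012 0 0.05 0.07 -0.07 0.25;0 0.02 0 0.08 0.11 -0.11 0.4;0 0.028 0 0.11 0.15 -0.16 0.54;0 0.033 0.002 0.14 0.198 -0.204 0.7;0 0.033 0.002 0.143 0.198 -0.204 0.7;0 0.033 0.002 0.143 0.198 -0.204 0.7"

```text
time_s: 15.33
position: [0.6493, 0.0087, 0.2002]
tcp_rot: [[0.632, 0.691, -0.349], [0.651, -0.719, -0.245], [-0.42, -0.072, -0.905]]
force: [-0.6, 1.0, -5.0]
opening: 0.288
grasp_force: 30.0
```

```bash
python3 - <<'E'
from h import *
s=bot.read_state();print(s["time_s"],s["position"],s["joint_positions"],s["force"])
w=wcam();spots(w,["nut_seat","pointer","mark","fan","wrench"])
F=fan()
print(proj(w,[NUT,NUT+F@[-.064,0,0],NUT+F@[-.085,.1,0],NUT+F@[-.085,-.1,0]]).round(1).tolist())
cv2.imwrite("pics/w8.png",w["pixels"][:,:,::-1])
E
```

```text
15.3333 [0.6493 0.0087 0.2002] [ -1.9438  43.9468  61.5005 -14.9262  95.0096  44.6355] [-0.5819  1.0413 -5.0364]
nut_seat [([0.6061, 0.1123, 0.0583], 0.97)]
pointer []
mark [([0.6396, -0.0045, 0.2229], 0.32)]
fan [([0.604, 0.1128, -0.0013], 0.67)]
wrench []
[[131.7, 54.1], [136.3, -40.5], [278.6, -48.0], [-10.0, -104.4]]
```

View pics/w8.png

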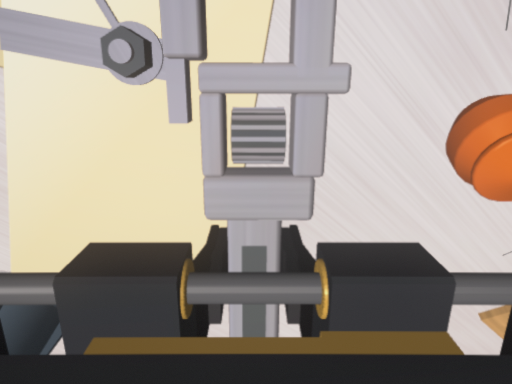

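```bash
python3 - <<'E'
from h import *
w=wcam();a=w["pixels"].astype(int);F=fan();n=F[:,2]
yel=(a[:,:,0]-a[:,:,2]>50)&(a[:,:,0]>150)&(a[:,:,0]-a[:,:,1]<60)
L=[]
for v in list(range(2,60,3))+list(range(180,235,3)):
    xs=np.nonzero(yel[v,200:292])[0]
    if len(xs): L.append((200+xs.max()+.5,v))
L=np.array(L);X=(ray(w,L,n,n@NUT)-NUT)@F;print(X[:,:2].round(4).tolist())
pf=np.polyfit(X[:,0],X[:,1],1);print("edge slope deg",np.degrees(np.arctan(pf[0])),pf[1])
for nm,uv,h in(("stud",(120,51),.030),("hex",(127,53),.024),("flange",(136,53),.004)):
    print(nm,((ray(w,[uv],n,n@NUT+h)-NUT)@F).round(4))
# dark hex + stud stats
g=a.sum(2)
for v in range(20,90,4): print(v,(g[v,60:180:4]//3).tolist())
for q,h in((.05,.004),(.025,.004)):
    pass
x=(ray(w,[(97,0),(118,28)],n,n@NUT+.004)-NUT)@F;print("ptr",x.round(4),np.degrees(np.arctan2(-(x[:,1]-.0),-x[:,0])))
E
```

```text
[[-0.0536, 0.1006], [-0.0516, 0.1009], [-0.0496, 0.1013], [-0.0474, 0.1009], [-0.0454, 0.1012], [-0.0433, 0.1008], [-0.0411, 0.1004], [-0.039, 0.1008], [-0.0369, 0.1003], [-0.0348, 0.1007], [-0.0326, 0.1003], [-0.0305, 0.1006], [-0.0282, 0.1002], [-0.0261, 0.1006], [-0.0239, 0.1002], [-0.0217, 0.1005], [-0.0195, 0.1001], [-0.0173, 0.1005], [-0.015, 0.1001], [-0.0128, 0.1004], [0.0932, 0.0656], [0.096, 0.0659], [0.0988, 0.0653], [0.1014, 0.0665], [0.1042, 0.0668], [0.107, 0.0671], [0.1098, 0.0674], [0.1126, 0.0678], [0.1153, 0.069], [0.1181, 0.0693], [0.1209, 0.0696], [0.1238, 0.0699], [0.1266, 0.0712], [0.1292, 0.0733], [0.1294, 0.0907], [0.1322, 0.092], [0.1375, 0.077], [0.1406, 0.0765], [0.1437, 0.0759]]
edge slope deg -10.030577040134347 0.09373854205847777
stud [[-0.0004  0.001   0.03  ]]
hex [[-0.      0.0038  0.024 ]]
flange [[-0.0015  0.0037  0.004 ]]
20 [184, 210, 224, 225, 225, 225, 225, 225, 224, 224, 224, 224, 197, 173, 160, 222, 223, 222, 222, 222, 222, 222, 222, 221, 221, 198, 169, 170, 171, 172]
24 [167, 168, 170, 170, 171, 180, 207, 218, 224, 224, 224, 224, 223, 171, 1
[... 1887 characters left out ...]
 177, 178]
76 [224, 224, 223, 223, 222, 223, 222, 222, 222, 222, 222, 222, 221, 221, 181, 173, 149, 90, 70, 79, 172, 173, 176, 176, 144, 179, 178, 178, 178, 178]
80 [224, 223, 224, 224, 224, 223, 223, 222, 222, 222, 221, 221, 221, 221, 220, 206, 176, 176, 177, 179, 173, 173, 175, 143, 218, 216, 206, 179, 178, 178]
84 [223, 224, 223, 223, 223, 222, 222, 222, 222, 222, 221, 221, 221, 221, 221, 220, 219, 208, 184, 183, 178, 177, 216, 218, 218, 218, 218, 179, 179, 178]
88 [223, 224, 223, 223, 223, 222, 222, 222, 222, 222, 222, 221, 221, 221, 221, 220, 220, 220, 219, 219, 218, 218, 218, 218, 217, 217, 217, 179, 179, 179]
ptr [[-0.0336 -0.0268  0.004 ]
 [-0.0171 -0.0107  0.004 ]] [38.5002 32.1409]
```

```bash
python3 - <<'E'
from h import *
from scipy.optimize import minimize
w=wcam();a=w["pixels"].astype(int);F=fan();n=F[:,2];g=a.sum(2)//3
m=np.zeros(g.shape,np.uint8);m[15:90,80:170]=((g>88)&(g<125))[15:90,80:170]
k,lab,st,_=cv2.connectedComponentsWithStats(m);i=1+np.argmax(st[1:,4]);c=max(cv2.findContours((lab==i).astype(np.uint8),cv2.RETR_EXTERNAL,cv2.CHAIN_APPROX_NONE)[0],key=len)
h=cv2.convexHull(c);mm=np.zeros_like(m);cv2.fillPoly(mm,[h],1)
X=lambda p:(cx+p)
def hexp(x,y,th,hh=.024): return NUT+ (F@np.array([[x+.01732*np.cos(th+q),y+.01732*np.sin(th+q),hh] for q in np.radians(np.arange(6)*60)]).T).T
def cost(p):
    r=np.zeros((384*4,512*4),np.uint8);cv2.fillPoly(r,[np.round(proj(w,hexp(*p))*4+1.5).astype(np.int32)],255)
    r=cv2.resize(r,(512,384),interpolation=cv2.INTER_AREA)/255.
    return np.abs(r-mm)[10:95,70:180].sum()
best=min((minimize(cost,[0,.001,np.radians(t)],method="Nelder-Mead",options=dict(initial_simplex=[[0,0,np.radians(t)],[.003,0,np.radians(t)],[0,.003,np.radians(t)],[0,0,np.radians(t+6)]])) for t in range(0,60,10)),key=lambda r:r.fun)
print(best.x[:2],np.degrees(best.x[2])%60,best.fun,mm.sum())
# pointer ridge: bright-dark bar above v<26: gray (<200) pixels inside yellow
for v in range(0,22,3):
    xs=np.nonzero(g[v,85:135]<215)[0]+85; 
    if len(xs): x=((ray(w,[(xs.min()-.5,v),(xs.max()+.5,v)],n,n@NUT+.003)-NUT)@F); print(v,xs.min(),xs.max(),x[:,:2].round(4).tolist())
E
```

```text
[-0.0003  0.0018] 6.466002430191567 66.94509803921568 1651
0 95 107 [[-0.0335, -0.0291], [-0.035, -0.0196]]
3 97 108 [[-0.0317, -0.0276], [-0.0331, -0.0188]]
6 99 110 [[-0.0299, -0.0261], [-0.0314, -0.0173]]
9 101 112 [[-0.0281, -0.0246], [-0.0296, -0.0157]]
12 103 114 [[-0.0263, -0.023], [-0.0278, -0.0142]]
15 105 116 [[-0.0245, -0.0215], [-0.026, -0.0126]]
18 106 118 [[-0.0226, -0.0207], [-0.0242, -0.0111]]
21 108 119 [[-0.0208, -0.0192], [-0.0222, -0.0103]]
```

```bash
python3 - <<'E'
from h import *
s=bot.read_state();R=np.array(s["tcp_rot"]);P=np.array(s["position"])
w=wcam();a=w["pixels"].astype(int);g=a.sum(2)//3
print(g[20,180:320:2].tolist());print(g[40,180:320:2].tolist());print(g[100:240:2,215].tolist());print(g[40:110:2,258].tolist())
n=R[:,2]
f=lambda uv,z:((ray(w,uv,n,n@P+z)-P)@R).round(4).tolist()
print("jaws",f([(205.5,30),(291.5,30)],-.0245)); print("worm",f([(258,136)],-.030),"rear",f([(258,219)],-.0225),"handle",f([(227.5,232),(281.5,232)],-.0205))
E
sed -i 's/^NUT=.*/UP=-144.9;NUT=np.array([.6066,.1128,.0579])+np.array([.0011,-.0012,0])/' h.py
python3 - <<'E'
import sys;sys.path.insert(0,".")
import numpy as np
from h import *
F=fan(-144.4);print(np.array([.6066,.1128,.0579])+F@[-.0003,.0016,0])
E
```

```text
[170, 167, 166, 167, 169, 170, 171, 171, 159, 126, 94, 71, 70, 172, 218, 218, 218, 218, 218, 217, 218, 218, 217, 218, 217, 217, 217, 217, 218, 218, 217, 218, 218, 218, 218, 218, 217, 218, 218, 217, 218, 218, 217, 218, 189, 182, 214, 217, 219, 215, 214, 217, 214, 216, 215, 161, 123, 139, 177, 178, 177, 176, 177, 175, 174, 172, 172, 174, 173, 172]
[172, 169, 167, 168, 170, 171, 172, 172, 172, 143, 109, 78, 72, 101, 216, 217, 217, 218, 217, 217, 217, 217, 217, 217, 217, 217, 218, 218, 217, 217, 218, 218, 217, 217, 217, 217, 218, 218, 218, 217, 218, 217, 206, 158, 216, 218, 216, 217, 218, 218, 216, 216, 216, 216, 216, 139, 127, 156, 181, 179, 177, 178, 177, 175, 173, 173, 174, 174, 173, 172]
[178, 178, 179, 178, 179, 178, 178, 178, 178, 177, 177, 177, 176, 177, 177, 176, 177, 176, 176, 175, 176, 175, 175, 175, 175, 175, 175, 174, 174, 174, 173, 173, 173, 172, 173, 172, 172, 162, 152, 159, 165, 174, 178, 177, 175, 173, 172, 171, 171, 173, 174, 173, 171, 169, 170, 173, 170, 168, 166, 153, 195, 214, 172, 54, 55, 54, 54, 52, 52, 52]
[217, 217, 218, 217, 217, 218, 218, 218, 218, 217, 218, 178, 161, 171, 177, 177, 177, 175, 172, 171, 174, 176, 176, 175, 174, 159, 136, 188, 210, 216, 216, 217, 215, 211, 164]
jaws [[0.0989, -0.018, -0.0245], [0.0989, 0.0149, -0.0245]]
worm [[0.0592, 0.0021, -0.03]] rear [[0.0203, 0.0023, -0.0225]] handle [[0.0129, -0.0119, -0.0205], [0.0129, 0.0133, -0.0205]]
[0.6078 0.1117 0.0578]
```

```bash
sed -i 's/^UP=-144.9.*/NUT=np.array([.6078,.1117,.0578]);UP=-144.4/; s/^WO=.*/WO=np.array([.1094,.0006,-.0045])/' h.py
python3 - <<'E'
from h import *
for h in (.12,.05,.02,.002):
    p,R=tool(7,-.003,-.0027,h);print(h,p,row(p,R))
E
```

```text
0.12 [0.576  0.0695 0.2131] [-0.0243 -0.189   0.0039 -0.0013  0.0009  0.0451]
0.05 [0.552  0.0523 0.1497] [-0.0242 -0.1889  0.1439 -0.0013  0.0009  0.0451]
0.02 [0.5417 0.0449 0.1225] [-0.0242 -0.1888  0.2039 -0.0013  0.0009  0.0451]
0.002 [0.5355 0.0405 0.1062] [-0.0242 -0.1888  0.2399 -0.0013  0.0009  0.0451]
```

Call:
jog_arm:
  rows: "0 -0.01 -0.06 0.01 0 0 0.02;0 -0.02 -0.12 0.03 0 0 0.045;0 -0.024 -0.17 0.06 0 0 0.045;0 -0.024 -0.189 0.1 0 0 0.045;0 -0.024 -0.189 0.13 0 0 0.045;0 -0.024 -0.189 0.144 0 0 0.045;0 -0.024 -0.189 0.144 0 0 0.045"

```text
time_s: 16.37
position: [0.5507, 0.0521, 0.1479]
tcp_rot: [[0.659, 0.667, -0.349], [0.622, -0.743, -0.246], [-0.423, -0.055, -0.904]]
force: [1.3, 0.5, -5.0]
opening: 0.298
grasp_force: 30.0
```

```bash
python3 - <<'E'
from h import *
s=bot.read_state();print(s["time_s"],s["joint_positions"],s["force"])
w=wcam();a=w["pixels"].astype(int);g=a.sum(2)//3
F=fan()
print(proj(w,[NUT+F@[0,0,.03],NUT+F@[0,0,.024],NUT+F@[.0173,0,.024]]).round(1).tolist())
for v in range(0,64,6): print(v,g[v,196:300:3].tolist())
p,R=tool(7,-.003,-.0027,.05);print(row(p,R))
E
```

```text
16.3667 [  1.5715  40.1319  79.4954 -13.8083  82.0535  53.5212] [ 1.286   0.5139 -5.0394]
[[250.0, 11.3], [250.2, 13.5], [246.2, 50.4]]
0 [139, 89, 62, 112, 169, 170, 166, 167, 121, 96, 95, 95, 95, 97, 155, 165, 168, 168, 168, 168, 171, 170, 156, 96, 94, 95, 95, 95, 138, 163, 167, 168, 116, 138, 174]
6 [145, 93, 62, 96, 170, 169, 168, 167, 129, 95, 95, 96, 95, 153, 164, 163, 165, 169, 170, 168, 169, 171, 170, 153, 95, 95, 95, 95, 141, 167, 165, 166, 116, 143, 175]
12 [150, 98, 63, 81, 170, 169, 168, 168, 139, 96, 96, 96, 97, 163, 166, 166, 165, 166, 169, 169, 168, 170, 171, 169, 98, 96, 96, 96, 143, 167, 168, 163, 117, 149, 174]
18 [154, 103, 64, 76, 166, 164, 169, 169, 151, 97, 97, 96, 97, 148, 165, 166, 166, 166, 165, 169, 170, 168, 170, 137, 97, 96, 96, 96, 144, 168, 169, 167, 118, 155, 175]
24 [157, 107, 66, 71, 167, 170, 165, 170, 164, 97, 97, 96, 97, 96, 132, 165, 166, 167, 165, 166, 170, 170, 119, 97, 97, 97, 97, 97, 145, 167, 170, 159, 119, 161, 175]
30 [162, 113, 68, 71, 168, 171, 170, 166, 166, 98, 97, 98, 98, 97, 97, 98, 95, 102, 107, 99, 91, 97, 97, 97, 97, 98, 98, 98, 14
[... 233 characters left out ...]
 172, 170, 169, 167, 104, 72, 97, 99, 99, 98, 99, 99, 99, 98, 99, 73, 86, 166, 174, 172, 172, 171, 171, 149, 123, 170, 175]
48 [168, 127, 77, 69, 205, 214, 213, 212, 183, 172, 171, 169, 173, 171, 172, 136, 70, 94, 99, 98, 73, 97, 163, 171, 172, 171, 173, 174, 172, 174, 175, 147, 123, 174, 175]
54 [154, 123, 77, 69, 201, 213, 213, 213, 213, 211, 177, 172, 169, 173, 173, 172, 171, 174, 163, 168, 168, 169, 168, 169, 171, 172, 171, 183, 176, 176, 174, 140, 125, 177, 175]
60 [148, 148, 147, 198, 213, 213, 212, 212, 212, 212, 212, 212, 204, 172, 173, 173, 172, 172, 174, 177, 171, 169, 169, 167, 192, 209, 210, 210, 210, 210, 210, 158, 128, 178, 175]
[-0.0008 -0.0005 -0.0017 -0.0026  0.0026 -0.0003]
```

Call:
jog_arm:
  rows: "0 -0.001 0 0.02 -0.002 0.002 0;0 -0.001 0 0.04 -0.002 0.002 0;0 -0.001 0 0.06 -0.002 0.002 0;0 -0.001 0 0.075 -0.002 0.002 0;0 -0.001 0 0.085 -0.002 0.002 0;0 -0.001 0 0.09 -0.002 0.002 0;0 -0.001 0 0.09 -0.002 0.002 0"

```text
time_s: 17.0
position: [0.5355, 0.0409, 0.1076]
tcp_rot: [[0.66, 0.667, -0.346], [0.622, -0.743, -0.246], [-0.421, -0.053, -0.906]]
force: [0.7, 0.1, -4.7]
opening: 0.297
grasp_force: 30.0
```

```bash
python3 - <<'E'
from h import *
s=bot.read_state();print(s["time_s"],s["force"],s["moment"])
for h in(.004,.0,):
    p,R=tool(7,-.003,-.0027,h);print(row(p,R))
E
```

```text
17.0 [ 0.7377  0.0692 -4.6989] [ 0.1914 -0.3068 -0.0039]
[ 0.0007  0.0007 -0.0013 -0.0018  0.0018 -0.0001]
[ 0.0007  0.0007  0.0067 -0.0018  0.0018 -0.0001]
```

Call:
jog_arm:
  rows: "0 0 0 0.003 0 0 0;0 0 0 0.006 0 0 0;0 0 0 0.006 0 0 0;0 0 0 0.006 0 0 0"

```text
time_s: 17.33
position: [0.535, 0.0404, 0.1056]
tcp_rot: [[0.661, 0.667, -0.344], [0.623, -0.743, -0.246], [-0.42, -0.052, -0.906]]
force: [0.4, -0.5, -4.8]
opening: 0.295
grasp_force: 30.0
```

Call:
jog_arm:
  rows: "0 0 0 0.003 0 0 0;0 0 0 0.005 0 0 0;0 0 0 0.005 0 0 0;0 0 0 0.005 0 0 0"

```text
time_s: 17.67
position: [0.5345, 0.0398, 0.1036]
tcp_rot: [[0.661, 0.667, -0.343], [0.623, -0.743, -0.246], [-0.419, -0.051, -0.907]]
force: [0.8, 0.1, -2.4]
opening: 0.294
grasp_force: 30.0
```

```bash
python3 - <<'E'
from h import *
s=bot.read_state();print(s["time_s"],s["force"],s["moment"])
p,R=tool(7,-.003,-.0027,0);print(row(p,R))
w=wcam();a=w["pixels"].astype(int);g=a.sum(2)//3
for v in range(0,64,6): print(v,g[v,190:310:3].tolist())
F=fan();print(proj(w,[NUT+F@[0,0,.03],NUT+F@[0,0,.024],NUT+F@[.0173*np.cos(.12),.0173*np.sin(.12),.024]]).round(1).tolist())
E
```

```text
17.6667 [ 0.7776  0.0871 -2.3711] [ 0.3085 -0.4637  0.0413]
[ 0.0001 -0.     -0.0018  0.0002 -0.0006 -0.0005]
0 [167, 164, 130, 80, 62, 127, 96, 94, 96, 94, 95, 95, 97, 162, 164, 164, 165, 165, 164, 164, 165, 168, 170, 168, 168, 104, 95, 95, 95, 95, 95, 95, 119, 167, 115, 133, 173, 171, 171, 169]
6 [166, 165, 134, 84, 60, 127, 96, 95, 94, 95, 94, 95, 95, 95, 122, 163, 166, 166, 166, 165, 165, 167, 169, 145, 84, 95, 95, 96, 95, 96, 96, 96, 119, 165, 116, 136, 174, 171, 172, 169]
12 [166, 166, 139, 88, 62, 112, 102, 94, 96, 95, 95, 95, 95, 95, 95, 96, 89, 89, 94, 91, 89, 83, 92, 95, 96, 95, 95, 95, 96, 97, 96, 96, 120, 167, 116, 142, 174, 171, 171, 170]
18 [167, 166, 145, 94, 63, 94, 121, 94, 96, 96, 96, 96, 96, 96, 96, 96, 96, 96, 96, 96, 96, 96, 96, 96, 96, 97, 96, 96, 97, 97, 97, 68, 154, 167, 118, 148, 175, 171, 172, 170]
24 [167, 167, 149, 99, 63, 82, 167, 161, 61, 60, 91, 97, 96, 97, 96, 96, 96, 96, 96, 96, 96, 96, 97, 97, 96, 97, 97, 96, 68, 55, 65, 168, 170, 166, 118, 155, 174, 172, 172, 171]
30 [167, 167, 154, 104, 65, 76, 171, 169, 167, 172, 145, 65, 58, 82, 96, 97, 97, 97, 9
[... 443 characters left out ...]
174, 175, 157, 121, 168, 175, 173, 174, 171]
48 [168, 169, 167, 119, 72, 72, 210, 211, 208, 171, 172, 167, 171, 173, 172, 171, 172, 172, 172, 175, 171, 169, 167, 169, 169, 168, 170, 171, 173, 168, 187, 203, 201, 161, 123, 170, 175, 174, 173, 171]
54 [153, 155, 155, 115, 75, 68, 209, 211, 210, 210, 210, 202, 169, 170, 173, 172, 172, 173, 172, 173, 175, 172, 169, 168, 170, 169, 166, 183, 208, 209, 209, 209, 209, 171, 123, 174, 176, 174, 173, 170]
60 [169, 170, 169, 169, 170, 206, 211, 211, 211, 210, 211, 211, 211, 210, 210, 209, 200, 194, 171, 165, 178, 178, 196, 208, 209, 209, 210, 209, 209, 209, 209, 210, 209, 158, 125, 177, 175, 174, 174, 171]
[[246.3, -14.9], [246.6, -10.5], [246.9, 40.5]]
```

Call:
jog_arm:
  rows: "0 0 0 0.002 0 0 0;0 0 0 0.002 0 0 0;0.5 0 0 0.002 0 0 0;0.5 0 0 0.002 0 0 0;0.5 0 0 0.002 0 0 0;0.5 0 0 0 0 0 0;0.5 0 0 -0.05 0 0 0;0.5 0 0 -0.1 0 0 0;0.2 0 0 -0.14 0 0 0;0 0 0 -0.14 0 0 0;0 0 0 -0.14 0 0 0"

```text
time_s: 18.63
position: [0.5588, 0.057, 0.1675]
tcp_rot: [[0.661, 0.668, -0.342], [0.623, -0.743, -0.246], [-0.418, -0.05, -0.907]]
force: [0.6, -0.3, -0.5]
opening: 0.352
grasp_force: 0.0
```

```bash
python3 - <<'E'
from h import *
s=bot.read_state();print(s["time_s"],s["force"],s["position"],s["opening"])
w=wcam();F=fan();spots(w,["worm_top","nut_seat","handle","wrench"])
g=w["pixels"].astype(int).sum(2)//3
o=outline_of("wrench",w);m=o[0]["region"] if o else g*0
for v in range(20,240,12):
    xs=np.nonzero(m[v])[0]; print(v,(xs.min(),xs.max()) if len(xs) else None, end=' ')
cv2.imwrite("pics/w9.png",w["pixels"][:,:,::-1])
a=np.radians(7);W=F@np.array([[np.cos(a),-np.sin(a),0],[np.sin(a),np.cos(a),0],[0,0,1]]);O=NUT+F[:,2]*.004-W@[.002,-.0027,0]
print();print(proj(w,[O+W@[.05,.0015,.029],O+W@[.089,0,.02],O+W@[.15,.013,.016],O+W@[.15,-.013,.016],O+W@[-.024,.0152,.02]]).round(1).tolist())
E
```

```text
18.6333 [ 0.5522 -0.3044 -0.4997] [0.5588 0.057  0.1675] 0.35166372631864157
worm_top [([0.586, 0.085, 0.1106], 0.94)]
nut_seat [([0.6062, 0.1141, 0.0607], 0.95)]
handle [([0.5203, 0.0294, 0.1258], 0.6)]
wrench []
20 (np.int64(190), np.int64(308)) 32 (np.int64(190), np.int64(307)) 44 (np.int64(191), np.int64(306)) 56 (np.int64(191), np.int64(305)) 68 (np.int64(193), np.int64(306)) 80 (np.int64(193), np.int64(317)) 92 (np.int64(194), np.int64(302)) 104 (np.int64(195), np.int64(302)) 116 (np.int64(216), np.int64(301)) 128 (np.int64(216), np.int64(302)) 140 (np.int64(217), np.int64(300)) 152 (np.int64(218), np.int64(294)) 164 (np.int64(217), np.int64(293)) 176 (np.int64(218), np.int64(293)) 188 (np.int64(233), np.int64(271)) 200 (np.int64(233), np.int64(271)) 212 (np.int64(234), np.int64(272)) 224 (np.int64(235), np.int64(271)) 236 (np.int64(234), np.int64(270)) 
[[256.3, 110.1], [253.8, 171.5], [272.5, 254.5], [235.4, 254.6], [281.6, -31.3]]
```

View pics/w9.png

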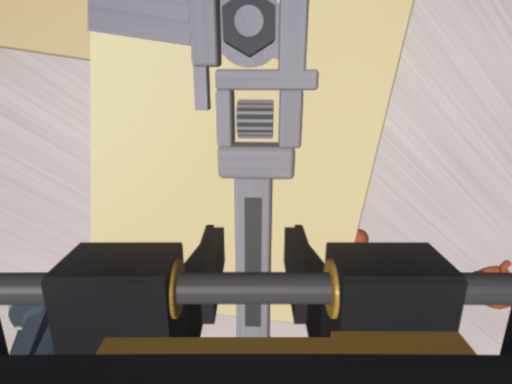

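```bash
python3 - <<'E'
from h import *
s=bot.read_state();R=np.array(s["tcp_rot"]);P=np.array(s["position"])
w=wcam();F=fan();n=F[:,2]
g=w["pixels"].astype(int).sum(2)//3
print(g[90:150,255].tolist());print(g[118,210:305:2].tolist())
x=ray(w,[(255,118),(250,20)],n,n@NUT+.0325)
print(((x-P)@R).round(4)); print(((x-NUT)@F).round(4))
y=ray(w,[(249,20)],n,n@NUT+.030);print("stud",((y-NUT)@F).round(4))
print(row(P,tool(7)[1]))
E
```

```text
[204, 205, 205, 204, 205, 204, 204, 198, 174, 143, 139, 131, 108, 120, 142, 143, 126, 104, 94, 100, 139, 162, 160, 133, 102, 97, 96, 103, 140, 164, 163, 135, 102, 96, 97, 112, 141, 156, 141, 111, 93, 114, 136, 136, 120, 134, 146, 167, 198, 203, 190, 146, 101, 98, 99, 109, 127, 143, 150, 156]
[206, 206, 206, 204, 165, 169, 168, 166, 167, 167, 155, 109, 73, 172, 161, 144, 144, 144, 140, 140, 140, 140, 140, 140, 139, 140, 141, 140, 140, 140, 140, 140, 135, 201, 204, 178, 151, 165, 161, 160, 164, 163, 162, 162, 162, 160, 140, 152]
[[ 0.0601  0.0011  0.034 ]
 [ 0.1115 -0.0015  0.0339]]
[[ 0.0523  0.0089  0.0325]
 [ 0.0016 -0.      0.0325]]
stud [[ 0.0013 -0.0006  0.03  ]]
[-0.0002 -0.0003  0.0006 -0.0025  0.0027  0.0001]
```

Call:
jog_arm:
  rows: "0 0.05 0.002 0.03 0 0 0;0 0.104 0.002 0.05 0 0 0;0 0.104 0.002 0.065 0 0 0;0 0.104 0.002 0.078 0 0 0;0 0.104 0.002 0.081 0 0 0;0 0.104 0.002 0.081 0 0 0"

```text
time_s: 19.48
position: [0.5781, 0.078, 0.108]
tcp_rot: [[0.66, 0.667, -0.346], [0.622, -0.743, -0.246], [-0.421, -0.053, -0.905]]
force: [-0.1, -0.4, 0.9]
opening: 0.006
grasp_force: 0.0
```

Call:
jog_arm:
  rows: "0 0 0 0.003 0 0 0;0 0 0 0.005 0 0 0;0 0 0 0.005 0 0 0"

```text
time_s: 19.73
position: [0.5784, 0.0777, 0.1065]
tcp_rot: [[0.661, 0.667, -0.343], [0.622, -0.743, -0.246], [-0.419, -0.051, -0.906]]
force: [0.4, -0.6, -0.0]
opening: 0.007
grasp_force: 0.0
```

Call:
jog_arm:
  rows: "0 0 0 0.003 0 0 0;0 0 0 0.005 0 0 0;0 0 0 0.005 0 0 0"

```text
time_s: 19.98
position: [0.5783, 0.0774, 0.1049]
tcp_rot: [[0.661, 0.667, -0.342], [0.622, -0.743, -0.246], [-0.419, -0.05, -0.907]]
force: [1.6, -0.0, 4.3]
opening: 0.005
grasp_force: 2.3
```

Call:
jog_arm:
  rows: "0 0 0 0.003 0 0 0;0 0.003 0 0.003 0 0 0;0 0.008 0 0.003 0 0 0;0 0.013 0 0.003 0 0 0;0 0.018 0 0.003 0 0 0;0 0.023 0 0.003 0 0 0;0 0.028 0 0.003 0 0 0;0 0.028 0 0.003 0 0 0"

```text
time_s: 20.65
position: [0.5876, 0.086, 0.0989]
tcp_rot: [[0.662, 0.668, -0.341], [0.622, -0.743, -0.247], [-0.418, -0.049, -0.907]]
force: [0.7, 1.8, 10.1]
opening: 0.008
grasp_force: 4.7
```

```bash
python3 - <<'E'
from h import *
s=bot.read_state();print(s["force"],s["position"],np.array(s["tcp_rot"]).T@s["force"])
w=wcam();a=w["pixels"].astype(int).sum(2)//3
for v in (4,10,16,22): print(a[v,180:320:3].tolist())
E
```

```text
[ 0.7408  1.771  10.1193] [0.5876 0.086  0.0989] [-2.64   -1.3201 -9.8678]
[222, 222, 222, 222, 222, 221, 221, 221, 221, 221, 220, 220, 220, 220, 220, 220, 219, 219, 220, 219, 218, 219, 218, 218, 218, 218, 197, 162, 166, 167, 187, 217, 216, 216, 216, 216, 216, 215, 215, 215, 215, 214, 214, 214, 214, 214, 214]
[222, 222, 222, 222, 221, 221, 221, 221, 221, 221, 220, 220, 220, 220, 220, 220, 219, 219, 219, 218, 219, 218, 218, 218, 218, 217, 178, 164, 168, 167, 206, 216, 216, 216, 216, 216, 215, 216, 215, 214, 214, 215, 214, 214, 214, 214, 213]
[222, 222, 222, 222, 221, 221, 222, 221, 221, 220, 220, 220, 220, 220, 219, 219, 219, 219, 219, 219, 219, 218, 218, 218, 218, 217, 166, 166, 169, 167, 216, 217, 216, 216, 216, 216, 215, 215, 215, 215, 215, 215, 215, 214, 214, 213, 213]
[222, 222, 221, 222, 222, 222, 221, 221, 220, 220, 220, 220, 219, 220, 220, 219, 219, 219, 219, 219, 219, 219, 218, 218, 217, 216, 164, 166, 170, 172, 216, 217, 216, 216, 216, 216, 215, 215, 215, 215, 214, 214, 214, 214, 214, 213, 213]
```

Call:
jog_arm:
  rows: "0 0 0 -0.012 0 0 0;0 -0.014 0 -0.012 0 0 0;0 -0.03 0 -0.012 0 0 0;0 -0.03 0 -0.006 0 0 0;0 -0.03 0 0 0 0 0;0 -0.03 0 0 0 0 0;0 -0.025 0 0 0 0 0;0 -0.02 0 0 0 0 0;0 -0.015 0 0 0 0 0;0 -0.01 0 0 0 0 0;0 -0.005 0 0 0 0 0;0 0 0 0 0 0 0;0 0.002 0 0 0 0 0"

```text
time_s: 21.78
position: [0.586, 0.0872, 0.0989]
tcp_rot: [[0.66, 0.666, -0.346], [0.622, -0.744, -0.245], [-0.421, -0.053, -0.906]]
force: [-1.5, 3.2, 15.5]
opening: 0.004
grasp_force: 7.3
```

```bash
python3 - <<'E'
from h import *
s=bot.read_state();print(s["force"],s["position"],np.array(s["tcp_rot"]).T@s["force"])
E
```

```text
[-1.4528  3.2173 15.5038] [0.586  0.0872 0.0989] [ -5.4842  -4.1875 -14.3255]
```

Call:
jog_arm:
  rows: "0 0 0 -0.02 0 0 0;0 -0.06 0 -0.06 0 0 0;0 -0.13 0 -0.1 0 0 0;0 -0.15 0 -0.1 0 0 0;0 -0.15 0 -0.1 0 0 0"

```text
time_s: 22.2
position: [0.5543, 0.0506, 0.1747]
tcp_rot: [[0.663, 0.666, -0.342], [0.621, -0.744, -0.246], [-0.418, -0.05, -0.907]]
force: [-0.5, -0.3, -0.2]
opening: 0.005
grasp_force: 0.0
```

```bash
cat > gap.py <<'E'
from h import *
s=bot.read_state();R=np.array(s["tcp_rot"]);P=np.array(s["position"]);print(s["time_s"],P,s["force"])
w=wcam();F=fan();n=F[:,2]
g=w["pixels"].astype(int).sum(2)//3
for v in range(0,80,5): print(v,g[v,180:320:2].tolist())
f=lambda uv,h:((ray(w,uv,n,n@NUT+h)-NUT)@F).round(4).tolist()
print(w["pixels"][110,240:270:10].tolist(), g[80:160,255].tolist())
print(proj(w,[NUT+F@[0,0,.03],NUT+F@[0,.015,.024],NUT+F@[0,-.015,.024],NUT+F@[.0173,0,.024]]).round(1).tolist())
E
python3 gap.py
```

```text
22.2 [0.5543 0.0506 0.1747] [-0.4951 -0.2833 -0.1738]
0 [160, 161, 159, 160, 160, 151, 156, 155, 155, 158, 158, 157, 154, 154, 153, 156, 157, 152, 112, 69, 89, 90, 90, 90, 89, 97, 152, 155, 156, 155, 154, 155, 158, 160, 159, 158, 159, 159, 161, 160, 120, 90, 90, 90, 90, 90, 125, 161, 161, 161, 160, 158, 158, 159, 159, 159, 160, 161, 161, 132, 157, 200, 200, 200, 200, 199, 199, 199, 199, 200]
5 [155, 154, 155, 156, 156, 155, 154, 155, 156, 157, 159, 157, 155, 153, 155, 156, 158, 154, 117, 71, 87, 90, 90, 89, 89, 93, 145, 155, 156, 157, 156, 155, 156, 157, 160, 160, 159, 159, 159, 158, 107, 91, 90, 90, 90, 90, 126, 163, 161, 162, 161, 158, 159, 160, 159, 159, 160, 161, 162, 130, 159, 201, 200, 200, 200, 200, 200, 200, 199, 199]
10 [156, 157, 157, 157, 157, 155, 154, 155, 156, 157, 159, 159, 156, 153, 156, 156, 158, 157, 122, 75, 86, 91, 91, 91, 91, 90, 94, 144, 155, 156, 156, 156, 155, 156, 158, 159, 161, 159, 155, 100, 91, 90, 91, 91, 90, 91, 126, 163, 161, 162, 160, 158, 159, 160, 159, 159, 160, 162, 161, 129, 164, 199, 200, 200, 200, 200, 200, 199, 199, 199]
15 [157, 157, 156, 157, 
[... 4261 characters left out ...]
2, 202, 202, 202, 202, 201, 201, 201, 201, 202, 201, 201, 201, 201, 201, 200, 200, 201, 198, 153, 161, 159, 157, 159, 160, 160, 160, 160, 160, 147, 119, 198, 201, 201, 201, 201, 201, 201, 201, 201, 201, 201]
[[96, 93, 92], [96, 93, 92], [97, 94, 93]] [198, 169, 150, 137, 133, 139, 128, 106, 99, 133, 153, 145, 122, 101, 95, 98, 123, 151, 160, 142, 113, 98, 96, 99, 117, 146, 157, 145, 115, 94, 93, 116, 139, 144, 125, 99, 115, 133, 130, 143, 161, 184, 199, 201, 198, 168, 116, 99, 101, 119, 137, 147, 151, 157, 161, 164, 164, 163, 161, 160, 159, 159, 158, 158, 158, 160, 161, 161, 161, 159, 157, 157, 157, 159, 160, 159, 158, 158, 156, 149]
[[245.6, 0.8], [272.1, 6.7], [219.3, -0.3], [242.5, 36.4]]
```

```bash
python3 - <<'E'
from h import *
s=bot.read_state();R=np.array(s["tcp_rot"]);P=np.array(s["position"])
w=wcam();F=fan();n=F[:,2];print(w["fx"],w["cx"])
x=ray(w,[(254,101)],n,n@NUT+.0203);t=(x-P)@R;print("worm axis tool",t.round(4))
N=(NUT+.0203*n-P)@R;print("nut tool",N.round(4),"nut wrench x",.05-(N[0]-t[0,0]))
print("prev stroke end TCP rel",((np.array([.586,.0872,.0989])-P)@R).round(4))
E
```

```text
345.3447751499594 253.84578992131986
worm axis tool [[0.0687 0.0006 0.0511]]
nut tool [ 0.1211 -0.0033  0.0512] nut wrench x -0.0024051414366211
prev stroke end TCP rel [ 0.0742 -0.0017  0.0477]
```

Call:
jog_arm:
  rows: "0 0.06 0 0.03 0 0 0;0 0.122 0.001 0.07 0 0 0;0 0.122 0.001 0.085 0 0 0;0 0.122 0.001 0.095 0 0 0;0 0.122 0.001 0.097 0 0 0;0 0.122 0.001 0.097 0 0 0"

```text
time_s: 22.8
position: [0.5808, 0.0807, 0.1031]
tcp_rot: [[0.662, 0.668, -0.34], [0.625, -0.742, -0.242], [-0.414, -0.052, -0.909]]
force: [2.4, 6.0, 7.0]
opening: 0.006
grasp_force: 4.8
```

Call:
jog_arm:
  rows: "0 0.004 0 0 0 0 0;0 0.008 0 0 0 0 0;0 0.012 0 0 0 0 0;0 0.016 0 0 0 0 0;0 0.02 0 0 0 0 0;0 0.024 0 0 0 0 0;0 0.028 0 0 0 0 0;0 0.032 0 0 0 0 0"

```text
time_s: 23.47
position: [0.5867, 0.0872, 0.0988]
tcp_rot: [[0.657, 0.667, -0.351], [0.621, -0.743, -0.249], [-0.427, -0.054, -0.903]]
force: [-3.7, -1.0, 17.0]
opening: 0.005
grasp_force: 6.9
```

```bash
python3 - <<'E'
from h import *
s=bot.read_state();print(s["force"],s["position"],np.array(s["tcp_rot"]).T@s["force"])
E
```

```text
[-3.6965 -1.0416 16.9617] [0.5867 0.0872 0.0988] [-10.3185  -2.6075 -13.7542]
```

Call:
jog_arm:
  rows: "0 0 0 -0.012 0 0 0;0 -0.014 0 -0.012 0 0 0;0 -0.03 0 -0.012 0 0 0;0 -0.03 0 -0.006 0 0 0;0 -0.03 0 0.001 0 0 0;0 -0.03 0 0.001 0 0 0;0 -0.025 0 0.001 0 0 0;0 -0.02 0 0.001 0 0 0;0 -0.015 0 0.001 0 0 0;0 -0.01 0 0.001 0 0 0;0 -0.005 0 0.001 0 0 0;0 0 0 0.001 0 0 0"

```text
time_s: 24.47
position: [0.5876, 0.0852, 0.0991]
tcp_rot: [[0.659, 0.667, -0.348], [0.62, -0.743, -0.251], [-0.426, -0.05, -0.903]]
force: [-1.8, -2.1, 14.9]
opening: 0.007
grasp_force: 6.2
```

```bash
python3 - <<'E'
from h import *
s=bot.read_state();print(s["force"],s["position"],np.array(s["tcp_rot"]).T@s["force"])
E
```

```text
[-1.8043 -2.1127 14.856 ] [0.5876 0.0852 0.0991] [ -8.8259  -0.3812 -12.2629]
```

Call:
jog_arm:
  rows: "0 0 0 -0.02 0 0 0;0 -0.06 0 -0.06 0 0 0;0 -0.13 0 -0.1 0 0 0;0 -0.15 0 -0.1 0 0 0;0 -0.15 0 -0.1 0 0 0"

```text
time_s: 24.88
position: [0.5564, 0.0519, 0.1746]
tcp_rot: [[0.663, 0.666, -0.342], [0.621, -0.744, -0.245], [-0.418, -0.05, -0.907]]
force: [0.1, -0.0, 0.6]
opening: 0.005
grasp_force: 0.0
```

```bash
python3 gap.py | awk 'NR==1||NR>18||(NR%2==0 && NR<14)'; python3 - <<'E'
from h import *
w=wcam();spots(w,["worm_top","pointer","nut_seat"])
E
```

```text
24.8833 [0.5564 0.0519 0.1746] [ 0.081  -0.0464  0.5745]
0 [158, 158, 159, 159, 158, 148, 155, 155, 155, 158, 159, 157, 154, 152, 154, 155, 157, 151, 110, 77, 90, 89, 90, 89, 89, 94, 147, 154, 154, 155, 157, 160, 159, 158, 159, 160, 160, 161, 159, 128, 91, 89, 90, 89, 90, 94, 151, 161, 160, 161, 159, 158, 159, 158, 158, 159, 160, 162, 149, 119, 197, 200, 200, 201, 200, 200, 200, 200, 200, 199]
10 [154, 155, 155, 155, 156, 154, 154, 155, 156, 157, 159, 158, 156, 153, 155, 156, 158, 156, 120, 76, 90, 91, 90, 91, 90, 98, 154, 156, 156, 156, 155, 156, 156, 158, 161, 159, 159, 159, 160, 149, 94, 90, 91, 91, 90, 94, 151, 161, 162, 161, 159, 159, 160, 159, 159, 159, 161, 163, 146, 131, 198, 200, 200, 200, 199, 199, 200, 200, 199, 200]
20 [159, 158, 158, 158, 157, 157, 154, 156, 156, 158, 159, 158, 158, 155, 155, 156, 157, 157, 132, 86, 87, 92, 91, 90, 91, 91, 91, 90, 94, 127, 152, 157, 157, 156, 156, 152, 119, 85, 90, 91, 92, 92, 90, 91, 91, 95, 153, 163, 162, 162, 160, 159, 160, 161, 160, 160, 162, 162, 141, 146, 198, 200, 200, 200, 200, 200, 200, 200, 200, 200]
30 [160, 161, 161, 162, 161
[... 453 characters left out ...]
70, 63, 81, 90, 69, 56, 69, 132, 155, 160, 162, 161, 160, 162, 163, 149, 162, 164, 164, 163, 160, 161, 162, 161, 160, 161, 163, 162, 134, 167, 200, 200, 200, 200, 200, 200, 200, 200, 200, 201]
50 [207, 206, 206, 206, 206, 206, 206, 181, 148, 145, 145, 145, 145, 144, 141, 139, 141, 142, 141, 107, 72, 92, 201, 203, 194, 165, 158, 162, 163, 161, 163, 162, 162, 164, 165, 162, 159, 158, 158, 159, 154, 155, 191, 201, 202, 177, 163, 164, 164, 163, 159, 160, 161, 161, 161, 161, 163, 161, 132, 174, 200, 200, 200, 201, 200, 200, 200, 200, 201, 200]
[[244.9, 5.9], [271.3, 11.6], [218.9, 4.6], [241.9, 40.9]]
worm_top [([0.582, 0.0871, 0.1091], 0.84)]
pointer []
nut_seat [([0.6061, 0.1118, 0.0582], 0.7)]
```

```bash
python3 - <<'E'
from h import *
import itertools
a0=np.radians(UP);H=np.array([[np.cos(a0),-np.sin(a0),0],[np.sin(a0),np.cos(a0),0],[0,0,1]])
base=np.array([NUT[0],NUT[1],0])
for gx in(.11,.15,.18,.21):
  for al in(-15,-30,-35):
    F=fan();a=np.radians(al);W=F@np.array([[np.cos(a),-np.sin(a),0],[np.sin(a),np.cos(a),0],[0,0,1]]);R=np.c_[-W[:,0],W[:,1],-W[:,2]]
    P=NUT+F[:,2]*.004+W@[gx,0,-.0045+.0]
    g=np.array(list(itertools.product(np.linspace(-.0375,.0375,7),np.linspace(-.095,.095,15),np.linspace(-.22,-.035,15))))
    X=(P+(R@g.T).T-base)@H
    d=np.maximum(np.maximum(np.abs(X[:,0])-.06,0)**2+np.maximum(X[:,1]+.14,0)**2+np.maximum(X[:,2]-.26,0)**2,0)**.5
    print(gx,al,P.round(3),"clear",d.min().round(3))
E
```

```text
0.11 -15 [0.513 0.079 0.102] clear 0.01
0.11 -30 [0.505 0.106 0.098] clear 0.0
0.11 -35 [0.504 0.115 0.095] clear 0.0
0.15 -15 [0.478 0.067 0.119] clear 0.006
0.15 -30 [0.468 0.104 0.112] clear 0.0
0.15 -35 [0.467 0.117 0.109] clear 0.0
0.18 -15 [0.452 0.058 0.131] clear 0.005
0.18 -30 [0.44  0.103 0.123] clear 0.0
0.18 -35 [0.439 0.118 0.12 ] clear 0.0
0.21 -15 [0.427 0.049 0.143] clear 0.005
0.21 -30 [0.412 0.101 0.134] clear 0.0
0.21 -35 [0.411 0.119 0.13 ] clear 0.0
```

```bash
cat > push.py <<'E'
from h import *
TY=UP+180-12
def finger(al,r=.19,gap=0,t=.0115,up=0):
    F=fan();a=np.radians(al);b=np.radians(abs(al+12));q=.013+t*np.cos(b)+.0095*np.sin(b)+gap
    c=NUT+F@[r*np.cos(a)-q*np.sin(a),r*np.sin(a)+q*np.cos(a),0]
    return c+[0,0,.009-.0065+up]
E
python3 - <<'E'
from push import *
s=bot.read_state();print(s["position"],s["joint_positions"])
p=finger(7,gap=.03,up=.08);print(p,row(p,yawdown(TY)))
E
```

```text
[0.5563 0.0536 0.171 ] [  1.6753  38.8817  77.7418 -13.6704  84.8367  52.8732]
[ 0.5203 -0.0489  0.2171] [-0.2139  0.0994 -0.0081  0.0219  0.5602  0.416 ]
```

Call:
jog_arm:
  rows: "0 -0.05 0.02 -0.03 0.004 0.1 0.08;0 -0.1 0.05 -0.03 0.008 0.22 0.16;0 -0.15 0.08 -0.03 0.012 0.34 0.25;0 -0.2 0.1 -0.02 0.018 0.46 0.34;0 -0.214 0.1 -0.008 0.022 0.56 0.416;0 -0.214 0.1 -0.008 0.022 0.56 0.416;0 -0.214 0.1 -0.008 0.022 0.56 0.416"

```text
time_s: 25.72
position: [0.5196, -0.0501, 0.2181]
tcp_rot: [[0.917, 0.399, -0.0], [0.399, -0.917, 0.0], [-0.0, -0.0, -1.0]]
force: [0.5, -0.1, 0.1]
opening: 0.003
grasp_force: 0.0
```

```bash
python3 - <<'E'
from push import *
s=bot.read_state();print(s["position"],s["joint_positions"])
R=yawdown(TY)
for al,g,u in((7,.03,.08),(7,.025,0),(7,.004,0),(5,0,0),(0,0,0),(-5,0,0),(-10,0,0),(-15,0,0),(-20,0,0)): print(al,g,row(finger(al,gap=g,up=u),R))
w=wcam();spots(w,["handle","worm_top"])
E
```

```text
[ 0.5196 -0.0501  0.2181] [-17.7908  22.097   96.5651   0.0027  61.356   48.7205]
7 0.03 [ 0.0023 -0.0016  0.002  -0.0003  0.0003 -0.0025]
7 0.025 [-0.0008 -0.0111  0.1615 -0.0003  0.0003 -0.0025]
7 0.004 [-0.0141 -0.0508  0.1593 -0.0003  0.0003 -0.0025]
5 0 [-0.0223 -0.0709  0.1575 -0.0003  0.0003 -0.0025]
0 0 [-0.0349 -0.103   0.1549 -0.0003  0.0003 -0.0025]
-5 0 [-0.0448 -0.1363  0.1537 -0.0003  0.0003 -0.0025]
-10 0 [-0.052  -0.1704  0.1538 -0.0003  0.0003 -0.0025]
-15 0 [-0.0564 -0.2032  0.155  -0.0003  0.0003 -0.0025]
-20 0 [-0.0583 -0.2351  0.1572 -0.0003  0.0003 -0.0025]
handle [([0.5196, 0.0326, 0.124], 0.62)]
worm_top [([0.5851, 0.0878, 0.1083], 0.76)]
```

Call:
jog_arm:
  rows: "0 -0.001 -0.01 0.07 0 0 0;0 -0.001 -0.011 0.13 0 0 0;0 -0.001 -0.011 0.16 0 0 0;0 -0.001 -0.011 0.16 0 0 0;0 -0.014 -0.051 0.159 0 0 0;0 -0.022 -0.071 0.158 0 0 0;0 -0.028 -0.087 0.156 0 0 0;0 -0.035 -0.103 0.155 0 0 0;0 -0.04 -0.12 0.154 0 0 0;0 -0.045 -0.136 0.154 0 0 0;0 -0.048 -0.153 0.154 0 0 0;0 -0.052 -0.17 0.154 0 0 0;0 -0.052 -0.17 0.154 0 0 0"

```text
time_s: 26.95
position: [0.4611, 0.0191, 0.1416]
tcp_rot: [[0.916, 0.401, -0.0], [0.401, -0.916, 0.0], [0.0, -0.0, -1.0]]
force: [-0.1, -1.3, -0.5]
opening: 0.007
grasp_force: 0.2
```

```bash
cat > ang.py <<'E'
from push import *
s=bot.read_state();print(s["time_s"],s["position"],s["force"])
F=fan()
for c in("wrist","top","side"):
    w=wcam() if c=="wrist" else capture(c)
    d=lambda l:[(((np.array(q["point"])-NUT)@F).round(3).tolist(),round(q["conf"],2)) for q in spot_point(l,w)[:2]]
    for l in("handle","worm_top","pointer","mark"):
        r=d(l)
        for x,cf in r:
            print(c,l,x,cf,"ang",round(float(np.degrees(np.arctan2(x[1],x[0]))%360),1))
E
python3 ang.py
```

```text
26.95 [0.4611 0.0191 0.1416] [-0.1492 -1.3464 -0.5254]
wrist handle [0.136, -0.024, 0.01] 0.61 ang 350.0
top handle [0.001, -0.004, 0.004] 0.37 ang 284.0
top worm_top [0.052, -0.011, 0.034] 0.89 ang 348.1
top pointer [-0.045, -0.022, 0.002] 0.59 ang 206.1
top mark [-0.062, -0.0, 0.002] 0.77 ang 180.0
side handle [0.009, 0.33, -0.068] 0.66 ang 88.4
side handle [0.004, -0.004, 0.006] 0.61 ang 315.0
side worm_top [0.053, -0.007, 0.033] 0.68 ang 352.5
side mark [-0.062, 0.003, 0.0] 0.82 ang 177.2
side mark [0.241, 0.346, -0.173] 0.44 ang 55.1
```

```bash
python3 - <<'E'
from push import *
R=yawdown(TY)
for al in(-10,-15,-20,-25,-27,-29,-30): print(al,row(finger(al),R))
E
```

```text
-10 [-0.0021 -0.0008  0.0006  0.0015 -0.0019 -0.0006]
-15 [-0.0064 -0.0336  0.0017  0.0015 -0.0019 -0.0006]
-20 [-0.0083 -0.0655  0.0039  0.0015 -0.0019 -0.0006]
-25 [-0.0077 -0.0975  0.0073  0.0015 -0.0019 -0.0006]
-27 [-0.0068 -0.1103  0.0089  0.0015 -0.0019 -0.0006]
-29 [-0.0054 -0.1231  0.0108  0.0015 -0.0019 -0.0006]
-30 [-0.0046 -0.1295  0.0118  0.0015 -0.0019 -0.0006]
```

Call:
jog_arm:
  rows: "0 -0.004 -0.017 0.001 0 0 0;0 -0.006 -0.034 0.002 0 0 0;0 -0.007 -0.05 0.003 0 0 0;0 -0.008 -0.066 0.004 0 0 0;0 -0.008 -0.082 0.006 0 0 0;0 -0.008 -0.097 0.007 0 0 0;0 -0.007 -0.106 0.008 0 0 0;0 -0.007 -0.106 0.008 0 0 0;0 -0.007 -0.08 0.006 0 0 0;0 0 -0.05 -0.08 0 0 0;0 0.08 -0.05 -0.16 0 0 0;0 0.16 -0.05 -0.2 0 0 0;0 0.24 -0.05 -0.2 0 0 0;0 0.3 -0.05 -0.2 0 0 0;0 0.3 -0.05 -0.2 0 0 0;0 0.3 -0.05 -0.2 0 0 0"

```text
time_s: 29.03
position: [0.5907, 0.1019, 0.2407]
tcp_rot: [[0.916, 0.402, -0.0], [0.402, -0.916, 0.0], [-0.0, -0.0, -1.0]]
force: [-0.8, 0.0, -0.1]
opening: 0.004
grasp_force: 0.0
```

```bash
cat > fit.py <<'E'
from push import *
s=bot.read_state();print(s["time_s"],s["position"],s["force"])
F=fan();n=F[:,2];w=wcam();g=w["pixels"].astype(int).sum(2)//3
spots(w,["pointer","mark","nut_seat","worm_top","handle"])
print("proj nut,ptr180,mark",proj(w,[NUT+F@[0,0,.03],NUT+F@[-.05,0,.002],NUT+F@[-.064,0,.002]]).round(1).tolist())
# rectified view of the face 0.5 mm/px at height .004: columns=lateral(+right), rows=-x down
sy=np.arange(-.06,.06,.001);sx=np.arange(-.08,-.02,.001)
gr=np.array([[NUT+F@[x,y,.004] for y in sy] for x in sx]).reshape(-1,3)
uv=proj(w,gr).astype(np.float32).reshape(len(sx),len(sy),2)
im=cv2.remap(w["pixels"],uv[...,0],uv[...,1],cv2.INTER_LINEAR,borderValue=0)
yel=(im[...,0].astype(int)-im[...,2])
for i in range(0,len(sx),2): print(round(sx[i]*1000),''.join('#' if v<25 else('+' if v<45 else '.') for v in yel[i]))
E
python3 fit.py
```

```text
29.0333 [0.5907 0.1019 0.2407] [-0.7531  0.0387 -0.1043]
pointer [([0.6451, 0.1453, 0.0422], 0.74)]
mark [([0.6531, 0.1467, 0.0312], 0.62)]
nut_seat [([0.6043, 0.1125, 0.0589], 0.89), ([0.6076, 0.1128, 0.0582], 0.41)]
worm_top [([0.5702, 0.1121, 0.108], 0.87)]
handle []
proj nut,ptr180,mark [[248.1, 135.3], [242.0, 97.2], [239.5, 84.6]]
-80 ...........................................................................................................++..+++++++++
-78 ........................................................................................................................
-76 ........................................................................................................................
-74 ........................................................................................................................
-72 ............................................................++..........................................................
-70 ..........................................................+#####+.......................................................
-68 .......
[... 2288 characters left out ...]
#######++######............................................................
-30 ...................................+########################+...........................................................
-28 ..................................+#########################+...........................................................
-26 .................................+##########################+...........................................................
-24 ................................+############################...........................................................
-22 ...............................+##############################+++++.....................................................
```

```bash
python3 - <<'E'
from push import *
R=yawdown(TY)
for al,g,u in((-24,.02,.07),(-24,.02,0.001),(-26,0,0.001),(-29,0,0.001),(-31,0,.001),(-32,0,.001),(-33,0,.001)): print(al,row(finger(al,gap=g,up=u),R))
E
```

```text
-24 [-0.3109 -0.0011  0.0596  0.0004  0.0007 -0.0013]
-24 [-0.3108 -0.0012  0.1976  0.0004  0.0007 -0.0013]
-26 [-0.3033 -0.0528  0.2061  0.0004  0.0007 -0.0013]
-29 [-0.3015 -0.072   0.2088  0.0004  0.0007 -0.0013]
-31 [-0.2997 -0.0847  0.2108  0.0004  0.0007 -0.0013]
-32 [-0.2987 -0.0911  0.2119  0.0004  0.0007 -0.0013]
-33 [-0.2976 -0.0974  0.213   0.0004  0.0007 -0.0013]
```

Call:
jog_arm:
  rows: "0 -0.08 0 0 0 0 0;0 -0.16 0 0.01 0 0 0;0 -0.24 0 0.03 0 0 0;0 -0.31 0 0.06 0 0 0;0 -0.311 0 0.12 0 0 0;0 -0.311 0 0.17 0 0 0;0 -0.311 0 0.197 0 0 0;0 -0.311 -0.001 0.198 0 0 0;0 -0.307 -0.03 0.202 0 0 0;0 -0.303 -0.053 0.206 0 0 0;0 -0.302 -0.066 0.208 0 0 0;0 -0.301 -0.078 0.21 0 0 0;0 -0.3 -0.086 0.211 0 0 0;0 -0.299 -0.092 0.212 0 0 0;0 -0.298 -0.095 0.213 0 0 0;0 -0.298 -0.095 0.213 0 0 0"

```text
time_s: 30.67
position: [0.435, 0.0847, 0.1352]
tcp_rot: [[0.916, 0.4, 0.003], [0.4, -0.916, -0.001], [0.002, 0.002, -1.0]]
force: [-0.3, -0.7, 2.3]
opening: 0.003
grasp_force: 1.0
```

Call:
jog_arm:
  rows: "0 0 0.03 0 0 0 0;0 0 0.05 -0.06 0 0 0;0 0.06 0.05 -0.14 0 0 0;0 0.14 0.05 -0.21 0 0 0;0 0.22 0.05 -0.21 0 0 0;0 0.3 0.05 -0.21 0 0 0;0 0.3 0.05 -0.21 0 0 0;0 0.3 0.05 -0.21 0 0 0"

```text
time_s: 31.33
position: [0.5856, 0.1228, 0.2405]
tcp_rot: [[0.916, 0.401, 0.006], [0.401, -0.916, 0.0], [0.005, 0.002, -1.0]]
force: [0.4, -0.7, -0.2]
opening: 0.004
grasp_force: 0.0
```

```bash
python3 fit.py
```

```text
31.3333 [0.5856 0.1228 0.2405] [ 0.4286 -0.6724 -0.1516]
pointer [([0.6454, 0.1405, 0.0419], 0.79)]
mark [([0.655, 0.1443, 0.0348], 0.81)]
nut_seat [([0.6072, 0.1152, 0.056], 0.65)]
worm_top [([0.5695, 0.1183, 0.1052], 0.56)]
handle []
proj nut,ptr180,mark [[270.2, 140.1], [261.8, 101.9], [259.3, 89.5]]
-80 ......................................................................................................+....++..+++.+++++
-78 ........................................................................................................................
-76 ........................................................................................................................
-74 ........................................................................................................................
-72 ............................................................+...........................................................
-70 ..........................................................+#####+.......................................................
-68 .........................................
[... 2254 characters left out ...]
###########+######.........................................................
-30 .....................................+#########################+........................................................
-28 ....................................+##########################+........................................................
-26 ...................................+###########################.........................................................
-24 ..................................+############################+........................................................
-22 .................................###############################++......................................................
```

```bash
python3 - <<'E'
from push import *
F=fan()
for c in("top","side"):
    p=capture(c);spots(p,["frog_a","fish","pot"])
    for l in("worm_top","handle"):
        for q in spot_point(l,p)[:2]:
            x=(np.array(q["point"])-NUT)@F;print(c,l,x.round(3),round(q["conf"],2),np.degrees(np.arctan2(x[1],x[0])).round(1))
E
```

```text
frog_a [([0.5776, -0.3434, -0.0008], 0.77), ([0.4804, -0.1541, -0.0016], 0.6)]
fish [([0.3626, -0.0213, -0.0006], 0.81)]
pot [([0.766, -0.1777, 0.002], 0.68)]
top handle [ 0.12  -0.072  0.008] 0.68 -30.9
top handle [ 0.241  0.354 -0.174] 0.46 55.8
frog_a [([0.5747, -0.3404, -0.0], 0.95), ([0.4862, -0.1546, -0.002], 0.57)]
fish [([0.3624, -0.0159, -0.0013], 0.56)]
pot [([0.7704, -0.1761, 0.0003], 0.83)]
side worm_top [ 0.05  -0.028  0.031] 0.75 -29.0
side handle [ 0.119 -0.072  0.008] 0.75 -31.1
```

```bash
python3 -c "
from rig import bot
print(bot.hand_in())"
```

```text
the job is handed in; nothing more can be done
None
```

The job is handed in at about 31 s: the jaws were rolled until the finger slipped, then the nut was turned about 37° clockwise, leaving the pointer within about 1° of the rib. The wrench is released on the nut, its handle about 30° off straight uphill because the hexagon only fits there, and the frogs, fish and pot show no movement.

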